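Set up the mortar rack on the compounding bench

ROBOT

A 6-joint arm with a two-finger parallel gripper is mounted at the origin on the work surface. World frame = base frame: x ahead of the robot, y to its left, z up, the work surface at z = 0. Lengths are in mm, angles in rad, forces in N, time in s.
With the tool pointing down it reaches from about 375 to 900 mm from the base axis. Payload 3.1 kg.
Tool frame: the origin (TCP) lies on the centre line of the jaws, within the pads' length; the fingertips stand 19 mm ahead of it and the grasp point (between the pads) is the TCP; z points along the fingers, y is the line along which they close (so a half turn about z gives the same grasp; the last joint's range is limited). The gripper opens to 85 mm and grips with 20 to 120 N. Pads are 22 mm wide; open, the fingers measure 114 mm over their backs; the gripper's body (76 mm by 85 mm) begins 54 mm behind the grasp point. The pads swing forward as they close: fully open they stand 13 mm farther back than shut.
Start: joints at [1.077, 0.527, 1.433, -0, 1.181, -0.178], TCP at [194.07, 594.082, 250.31] pointing down, gripper open.
Joint ranges: [-3.08, 3.08], [-0.75, 2.2], [0.22, 2.44], [-1.43, 4.57], [0, 2.65], [-2.85, 2.85]. Speed limits (rad/s): [2.79, 2.79, 3.14, 3.14, 3.14, 3.14].

INTERFACE

Orientations are given as a rotation vector (axis times angle).
In Python, from rig import state, read_camera, finish_job, find_in, outline_of, pinpoint gives the robot as it stands.
- The arm moves only by the tool drive_tool, never from a script. Its argument "plan" is a list of rows, each an object with "dp": the shift along the tool's x, y, z in m, a list of three; "spin": the turn about the tool's z in degrees. A call has exactly 5 rows; each row is the pose to reach, as a shift and turn from the pose commanded when the call began, along the tool's axes at that moment; what a row does not reach only later rows make up. A row lasts 1/12 s, in which the tool goes at most 41.7 mm and 7.16 degrees, less where a joint would pass 70% of its speed; a pose out of reach is approached as far as the arm can. A call with a gripper value outside its range is refused whole. "claw" is the finger opening in m, from 0 to 0.0854, set as the call begins (left out, the last holds). The fingers move at their own pace and stop on an object; "force" is the grip in N (left out, the last holds). Time passes only in rows, so rows that repeat a pose let the fingers close, or fill a call up. It gives the time, the measured TCP pose, the force, the opening and the grip force at its end, in the units of the state.
- state(): the state, without advancing time (a new reading comes with each control period).
- read_camera(name): name is "side" or "top"; returns a dict with "image" (420x560x3 uint8, blue, green, red), "fovy" (degrees; the focal length in pixels is half the picture's height over the tangent of half this angle, whatever the lens; pixels are square), "cx", "cy" (the principal point, pixels), "xyz" and "attitude" of the camera in the world. Camera axes: x right, y up, looking along -z (the intrinsics and any distortion apply to the point x, -y, -z); pixel columns grow to the right and rows downward; lengths in mm; the calibration is good to about 2 mm. A picture is of the moment at which its call begins. There is no depth.
- finish_job(): hands the job in; it is judged then, once.
Trained networks look in the newest picture that a camera, given by its name, has taken for a name from the list of things; names that differ only in an ending like _2 or _b are one class to them, and where a whole thing is asked for, a point or a joint stands for the part that bears it (a point fixed in the world has none). Each returns a list of dicts, best first, with "p" (0 to 1); they miss things now and then, are a little off and sometimes report something else, mostly with a low value. They report only what shows in the picture. A call takes as long as a camera call. They do not tell look-alikes from the thing itself.
- find_in(thing, camera): "at" ([x, y, z] in mm, in world coordinates, good to about 4 mm: the middle of the surface that is visible of it).
- outline_of(thing, camera): "mask" (420x560 bool, what is visible of it).
- pinpoint(thing, camera): "at" ([x, y, z] in mm, in world coordinates, good to about 4 mm: a listed point, or the origin of a listed thing).
The state is a dict: "t": time; "q": joint angles; "joint_velocities": joint speeds; "effort": joint torques, N m; "tool_pos": TCP position; "tcp_rot": TCP orientation; "force": force on the tool from outside, world axes, zero at the start; "moment": the same for the moment, N m; "grip_width": finger opening in mm; "gripper_force": force on a finger pad.
Only numpy, scipy, OpenCV 4.12 (cv2) and the standard library are available. Lean on these libraries where they do the work, as an engineer would, in place of code of your own. Each camera call takes 0.05 s, during which the arm holds its last target. There are 200 camera calls.

TASK

Get the mortar rack ready for the next class: first lift the pocket balance off the rack and lay it flat in the middle of the black rubber mat, then set all three square cork seats flat down into the rack's pockets, dish up, and stand every mortar upright in the dish of a seat of its own. Leave the calculator and the amber jar where they are.

Things in the scene. Friction and masses are not known exactly. Their poses are not given: they have to be found in the camera images.
- rack: fixed light-wood board on the bench, 90 (its x) x 300 (its y) x 20 mm high, with three square pockets in a row along its y, 95 mm apart, each 66 x 66 mm and 10 mm deep (10 mm of board remains below). Origin: centre of its underside, on the bench; z up. It may be turned on the bench.
- pocket1 (a point): centre of the floor of the rack's -y end pocket; axes as the rack's. A cork seat standing flat in this pocket has its origin here, give or take the 3 mm play on every side.
- pocket2 (a point): centre of the floor of the rack's middle pocket; axes as the rack's. A cork seat standing flat in this pocket has its origin here, give or take the 3 mm play on every side.
- pocket3 (a point): centre of the floor of the rack's +y end pocket; axes as the rack's. A cork seat standing flat in this pocket has its origin here, give or take the 3 mm play on every side.
- mat: fixed black rubber mat, 190 (x) x 150 (y) x 3 mm; origin: centre of its underside, on the bench.
- balance: loose pocket balance with its lid shut, a flat slab 62 (its x) x 120 (its y) x 22 mm high, 0.16 kg, black with an aluminium lid; at the start it lies flat on top of the rack, over some of the pockets. Origin: centre of its underside, z up.
- seat1: loose cork seat (the three are alike): square block 60 x 60 x 30 mm, about 0.06 kg, with a smooth round 45-degree dish in its top (53 mm across at the top face, 9 mm deep, then a 35 mm hole, 16 mm deep in all). Origin: centre of its underside, z up, x and y square to its sides.
- seat1_dish (a point): point on the axis of seat1, 17.4 mm above its underside: where the origin of a mortar stands when it is seated upright in the dish; set in or knocked askew, a mortar centres but can stay leaning.
- seat2: loose cork seat (the three are alike): square block 60 x 60 x 30 mm, about 0.06 kg, with a smooth round 45-degree dish in its top (53 mm across at the top face, 9 mm deep, then a 35 mm hole, 16 mm deep in all). Origin: centre of its underside, z up, x and y square to its sides.
- seat2_dish (a point): point on the axis of seat2, 17.4 mm above its underside: where the origin of a mortar stands when it is seated upright in the dish; set in or knocked askew, a mortar centres but can stay leaning.
- seat3: loose cork seat (the three are alike): square block 60 x 60 x 30 mm, about 0.06 kg, with a smooth round 45-degree dish in its top (53 mm across at the top face, 9 mm deep, then a 35 mm hole, 16 mm deep in all). Origin: centre of its underside, z up, x and y square to its sides.
- seat3_dish (a point): point on the axis of seat3, 17.4 mm above its underside: where the origin of a mortar stands when it is seated upright in the dish; set in or knocked askew, a mortar centres but can stay leaning.
- mortar1: loose white porcelain mortar (all alike; two or three present, None if absent): round, 60 mm outside diameter, 60 mm high, open top, 5 mm wall; sides straight from 20 mm up to the rim, below that a ball-shaped base of 32 mm radius on a 16 mm foot, 1 mm deep; heavy base, about 0.28 kg, so it stands on the bench and rights itself. Origin: middle of the foot's underside; z up.
- mortar2: loose white porcelain mortar (all alike; two or three present, None if absent): round, 60 mm outside diameter, 60 mm high, open top, 5 mm wall; sides straight from 20 mm up to the rim, below that a ball-shaped base of 32 mm radius on a 16 mm foot, 1 mm deep; heavy base, about 0.28 kg, so it stands on the bench and rights itself. Origin: middle of the foot's underside; z up.
- mortar3: loose white porcelain mortar (all alike; two or three present, None if absent): round, 60 mm outside diameter, 60 mm high, open top, 5 mm wall; sides straight from 20 mm up to the rim, below that a ball-shaped base of 32 mm radius on a 16 mm foot, 1 mm deep; heavy base, about 0.28 kg, so it stands on the bench and rights itself. Origin: middle of the foot's underside; z up.
- calculator: bystander: black calculator 120 x 90 x 20 mm lying beyond the rack; origin: centre of its underside.
- amber_jar: bystander: standing amber jar, 60 mm diameter, 90 mm high; origin: centre of its underside.
Not all that is in view belongs to the job. What is shaped like the seat3 but turquoise or white is not meant.

How it is judged:
By the outcome, as a careful person would: the job done as asked, in the order asked, and still so for the second after the job is handed in, with the robot touching nothing.
Of mortar1, mortar2, mortar3 only 2 to 3 are there at a start; the rules pass over those that are not, and their reading is None.
At some moment in a run one of mortar1, mortar2, mortar3, seat1, seat2, seat3 may be knocked a few centimetres aside while the robot is not near it.
It also fails if it takes over 208 s, if anything falls off the work surface, if the arm or the gripper's body presses on something with over 40 N, if the wrist force passes 120 N, or if a joint passes its speed limit or range.

## Working session

There is one attempt and no reset: what is moved stays moved. The work goes in short steps, Python scripts to look and compute and a tool call to move; the robot and the scene stay as the last step left them, time stands still between calls to the robot, and variables do not carry over. Pictures are saved under pics/ and viewed, at most 14 in all, crops included, and the job is handed in when it is done.

Besides the shell and the picture viewer there is one more tool, called after "Emit:" as name(argument=value, ...), one argument or row to a line, values as JSON. drive_tool: Moves the arm, as the interface text tells. Its arguments: {"type":"object","properties":{"plan":{"type":"array"},"claw":{"type":"number"},"force":{"type":"number"}},"required":["plan"]}

```bash
ls; mkdir -p pics; python3 - <<'E'
from rig import *
import cv2
s=state();print(s)
for c in("top","side"):
    r=read_camera(c);cv2.imwrite(f"pics/{c}0.png",r["image"]);print({k:v for k,v in r.items() if k!="image"})
    for th in["rack","pocket1","pocket2","pocket3","mat","balance","seat1","mortar1","calculator","amber_jar"]:
        for d in pinpoint(th,c): print(c,th,[round(float(x)) for x in d["at"]],round(d["p"],2),[k for k in d if k not in("at","p")])
E
```

```text
pics
{'t': 0.0, 'q': array([ 1.07653402e+00,  5.28503605e-01,  1.43389322e+00,  1.97646772e-05,
        1.18140765e+00, -1.78496677e-01]), 'joint_velocities': array([-0.00053354,  0.00134324, -0.00130088, -0.00100972, -0.0008259 ,
       -0.00058319]), 'effort': array([ 8.40956509e-04, -4.42347443e+01, -1.78028119e+01, -2.24840419e-04,
        8.71971133e-03, -8.61537700e-06]), 'tool_pos': array([193.73098793, 593.50882953, 249.31346729]), 'tcp_rot': array([-0.49383931, -3.10177715,  0.00326935]), 'force': array([-0.01856782,  0.84135239,  0.18408213]), 'moment': array([0.01388557, 0.03101503, 0.0419824 ]), 'gripper_force': 0.0, 'grip_width': 85.85872843450431}
{'fovy': 47.03543988601315, 'cx': 281.04825980709677, 'cy': 212.2084502203926, 'xyz': array([ 390.41618285,   -2.55444675, 1191.36342931]), 'attitude': array([ 0.07874315, -0.09098312, -1.57889322])}
top rack [438, 1, 4] 0.71 []
top rack [629, -9, -1] 0.61 []
top pocket1 [626, -99, 9] 0.65 []
top pocket1 [620, -5, 18] 0.65 []
top pocket1 [629, 92, 13] 0.61 []
top pocket1 [631, -5, 10] 0.58 []
top pocket1 [446, -156, 0] 0.22 []
[... 1201 characters left out ...]
 0.66 []
side pocket2 [627, -3, 11] 0.94 []
side pocket2 [625, -101, 12] 0.85 []
side pocket2 [624, 93, 8] 0.66 []
side pocket3 [627, -3, 11] 0.94 []
side pocket3 [625, -101, 12] 0.85 []
side pocket3 [624, 93, 8] 0.66 []
side mat [620, -334, 1] 0.79 []
side mat [617, 332, 22] 0.48 []
side balance [624, -5, 17] 0.87 []
side seat1 [616, 333, -2] 0.96 []
side seat1 [566, 217, 5] 0.93 []
side seat1 [318, 177, -4] 0.88 []
side seat1 [283, -247, 7] 0.81 []
side seat1 [320, -123, 1] 0.7 []
side seat1 [439, -2, 0] 0.56 []
side mortar1 [447, -160, -1] 0.9 []
side mortar1 [451, -304, 3] 0.85 []
side mortar1 [438, 150, 4] 0.83 []
side calculator [769, 47, -1] 0.9 []
side amber_jar [774, -99, 0] 0.77 []
```

```bash
python3 -c "
import cv2
for c in('top','side'): cv2.imwrite(f'pics/{c}0b.png',cv2.resize(cv2.imread(f'pics/{c}0.png'),(800,600),interpolation=cv2.INTER_CUBIC))"
```

```text
(no output)
```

View pics/top0b.png

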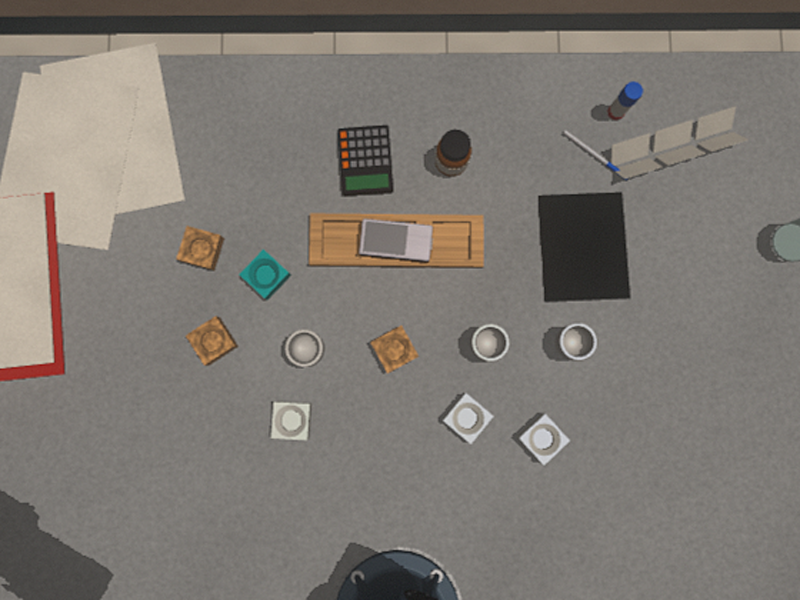

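View pics/side0b.png

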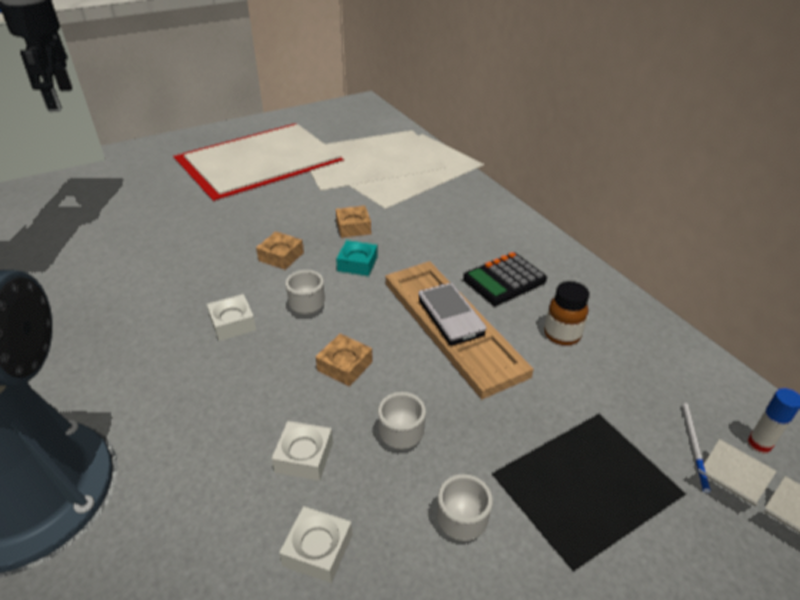

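The top view (800x600) shows the cork seats at (200,248), (211,341) and (394,350). The mortars are at (303,348), (490,343) and (577,342), and the balance is on the rack at (396,241). The turquoise block at (265,274) and the white blocks are look-alikes. Next I'll fit box outlines to get the poses.

```bash
cat > h.py <<'E'
from rig import *
import numpy as np, cv2
from scipy.optimize import minimize
from scipy.spatial.transform import Rotation as R
def proj(r,P):
    p=(np.asarray(P,float)-r["xyz"])@R.from_rotvec(r["attitude"]).as_matrix()
    f=r["image"].shape[0]/2/np.tan(np.radians(r["fovy"]/2))
    return np.c_[r["cx"]+f*p[:,0]/-p[:,2], r["cy"]-f*p[:,1]/-p[:,2]]
def box(x,y,a,w,l,z0,z1):
    c,s=np.cos(a),np.sin(a)
    return [(x+c*u-s*v,y+s*u+c*v,z) for u in(-w/2,w/2) for v in(-l/2,l/2) for z in(z0,z1)]
def cyl(x,y,a,r,_,z0,z1):
    t=np.linspace(0,2*np.pi,40)
    return [(x+r0*np.cos(k),y+r0*np.sin(k),z) for r0,z in((r*.75,z0),(r,z0+(z1-z0)/3),(r,z1)) for k in t]
def fit(views,x0,dims,shape=box,S=4):
    """views: [(cam dict, mask)]; best x,y,yaw,IoU of the solid's silhouette"""
    big=[(r,cv2.resize(m.astype(np.uint8),None,fx=S,fy=S,interpolation=cv2.INTER_NEAREST)) for r,m in views]
    def cost(p):
        t=0
        for r,m in big:
            q=np.zeros_like(m); h=cv2.convexHull(((proj(r,shape(p[0],p[1],p[2]/100,*dims))+.5)*S*16).astype(np.int32))
            cv2.fillConvexPoly(q,h,1,shift=4); t-=(q&m).sum()/max((q|m).sum(),1)
        return t/len(big)
    best=None
    for a in ([x0[2]] if shape is cyl or len(x0)>3 else x0[2]+np.arange(-.6,.7,.3)):
        p0=np.array([x0[0],x0[1],a*100]); o=minimize(cost,p0,method="Nelder-Mead",options=dict(initial_simplex=p0+np.array([[0,0,0],[8,0,0],[0,8,0],[0,0,12]]),xatol=.1,fatol=1e-4))
        if best is None or o.fun<best.fun: best=o
    x,y,a=best.x; return round(x,1),round(y,1),round(np.degrees(a/100),1),round(-best.fun,3)
def maskat(name,cam,r,P,tol=14):
    u=proj(r,[P])[0]
    c=[(np.linalg.norm(np.array(np.nonzero(d["mask"])).mean(1)[::-1]-u),i,d["mask"]) for i,d in enumerate(outline_of(name,cam))]
    c=[k for k in c if k[0]<tol]; return min(c)[2] if c else None
def fits(jobs,cams=("top","side")):
    rs={c:read_camera(c) for c in cams}
    o={}
    for lab,net,P,dims,shape in jobs:
        ms=[(rs[c],maskat(net,c,rs[c],(P[0],P[1],(dims[2]+dims[3])/2))) for c in cams]
        ms=[k for k in ms if k[1] is not None]
        o[lab]=[fit([k],(P[0],P[1],0),dims,shape) for k in ms]+([fit(ms,(P[0],P[1],0),dims,shape)] if len(ms)>1 else [])
        print(lab,*o[lab])
    return o
SEAT=(60,60,0,30);MOR=(30,0,0,60);BAL=(62,120,20,42)
def st():
    s=state();M=R.from_rotvec(s["tcp_rot"]).as_matrix()
    print("t",round(s["t"],2),"tcp",s["tool_pos"].round(1),"yaxis deg",np.degrees(np.arctan2(M[1,1],M[0,1])).round(1),"tilt",M[:,2].round(3),"F",s["force"].round(1),"w",round(s["grip_width"],1),"q6",s["q"][5].round(2));return s,M
def go(x,y,z,yaw=None):
    "dp (m) in the tool axes now, spin (deg) to bring tool y to yaw (mod 180)"
    s,M=st(); d=M.T@(np.array([x,y,z])-s["tool_pos"])/1000
    sp=0
    if yaw is not None:
        k=np.degrees(np.arctan2(M[1,1],M[0,1])); sp=-((yaw-k+90)%180-90)
    print("dp",d.round(4),"spin",round(sp,1))
E
python3 - <<'E'
from h import *
fits([("rack","rack",(627,-4),(90,300,0,20),box),("bal","balance",(623,-4),BAL,box),("mat","mat",(617,-334),(190,150,0,3),box),
("sA","seat1",(617,333),SEAT,box),("sB","seat1",(455,311),SEAT,box),("sC","seat1",(437,0),SEAT,box),
("m1","mortar1",(437,149),MOR,cyl),("m2","mortar1",(447,-160),MOR,cyl),("m3","mortar1",(449,-306),MOR,cyl)])
go(620,-5,150,0)
E
```

```text
rack (np.float64(628.5), np.float64(-4.5), np.float64(-1.1), np.float64(0.679)) (np.float64(627.4), np.float64(-3.2), np.float64(-1.1), np.float64(0.681)) (np.float64(627.9), np.float64(-4.5), np.float64(-1.1), np.float64(0.678))
bal (np.float64(624.3), np.float64(-3.9), np.float64(-6.3), np.float64(0.948)) (np.float64(623.3), np.float64(-1.2), np.float64(-7.7), np.float64(0.92)) (np.float64(623.9), np.float64(-3.3), np.float64(-6.3), np.float64(0.928))
mat (np.float64(616.9), np.float64(-332.8), np.float64(2.0), np.float64(0.971)) (np.float64(615.9), np.float64(-332.3), np.float64(2.0), np.float64(0.971)) (np.float64(617.1), np.float64(-332.6), np.float64(1.9), np.float64(0.97))
sA (np.float64(616.6), np.float64(334.3), np.float64(74.4), np.float64(0.96))
sB (np.float64(456.5), np.float64(311.4), np.float64(-57.1), np.float64(0.954)) (np.float64(457.7), np.float64(314.1), np.float64(32.3), np.float64(0.931)) (np.float64(456.9), np.float64(312.3), np.float64(33.7), np.float64(0.932))
sC (np.float64(439.2), np.float64(0.5), np.float64(28.7), np.float64(0.928)) (np.float64(438.4), np.f
[... 255 characters left out ...]
.9), np.float64(0.897)) (np.float64(441.2), np.float64(149.5), np.float64(1.9), np.float64(0.928))
m2 (np.float64(447.1), np.float64(-157.6), np.float64(0.7), np.float64(0.938)) (np.float64(448.3), np.float64(-155.2), np.float64(-0.9), np.float64(0.885)) (np.float64(447.3), np.float64(-157.4), np.float64(-0.2), np.float64(0.907))
m3 (np.float64(447.9), np.float64(-301.8), np.float64(0.5), np.float64(0.948)) (np.float64(447.3), np.float64(-300.5), np.float64(0.7), np.float64(0.912)) (np.float64(447.7), np.float64(-301.4), np.float64(1.2), np.float64(0.927))
t 2.1 tcp [194.1 594.1 250.3] yaxis deg 71.9 tilt [-0. -0. -1.] F [-0.1 -0.6 -0.3] w 85.4 q6 -0.18
dp [-0.5909 -0.4372  0.1003] spin 71.9
```

```bash
cat >> h.py <<'E'
def seq(*wps,quiet=False):
    "calls (dp in m along tool axes at each call's start, spin deg) through waypoints (x,y,z,yaw)"
    s,M=st(); p=s["tool_pos"].copy(); k=np.degrees(np.arctan2(M[1,1],M[0,1]))
    for w in wps:
        w=np.array(w,float); d=w[:3]-p; a=w[3]-k
        n=int(max(1,np.ceil(np.linalg.norm(d)/205),np.ceil(abs(a)/35.5)))
        for i in range(n):
            c,sn=np.cos(np.radians(k)),np.sin(np.radians(k))
            Y=np.array([c,sn,0]);Z=np.array([0,0,-1.]);X=np.cross(Y,Z)
            print(" dp",(np.array([X,Y,Z])@(d/n)/1000).round(4).tolist(),"spin",round(-a/n,1)); k+=a/n
        p=w[:3]
E
python3 -c "
from h import *
seq((623.9,-3.5,150,-6.3),(623.9,-3.5,43,-6.3))"
```

```text
t 2.1 tcp [194.1 594.1 250.3] yaxis deg 71.9 tilt [-0. -0. -1.] F [-0.1 -0.6 -0.3] w 85.4 q6 -0.18
 dp [-0.1485, -0.1086, 0.0251] spin 19.6
 dp [-0.1763, -0.0527, 0.0251] spin 19.6
 dp [-0.1838, 0.0094, 0.0251] spin 19.6
 dp [-0.1701, 0.0704, 0.0251] spin 19.6
 dp [0.0, 0.0, 0.107] spin 0.0
```

Emit:
drive_tool(
  plan=[
    {"dp":[-0.03,-0.022,0.005],"spin":3.9},
    {"dp":[-0.06,-0.044,0.01],"spin":7.8},
    {"dp":[-0.09,-0.066,0.015],"spin":11.7},
    {"dp":[-0.12,-0.087,0.02],"spin":15.6},
    {"dp":[-0.1485,-0.1086,0.0251],"spin":19.6},
  ],
  claw=0.085,
  force=40,
)

```text
t: 2.52
tool_pos: [302.4, 443.5, 225.2]
tcp_rot: [1.019, 2.971, 0.001]
force: [-0.7, -0.2, -0.9]
grip_width: 85.0
gripper_force: 0.0
```

Emit:
drive_tool(
  plan=[
    {"dp":[-0.0353,-0.0105,0.005],"spin":3.9},
    {"dp":[-0.0705,-0.021,0.01],"spin":7.8},
    {"dp":[-0.1058,-0.0316,0.015],"spin":11.7},
    {"dp":[-0.141,-0.042,0.02],"spin":15.6},
    {"dp":[-0.1763,-0.0527,0.0251],"spin":19.6},
  ],
)

```text
t: 2.93
tool_pos: [409.8, 293.8, 200.2]
tcp_rot: [1.51, 2.754, 0.001]
force: [1.0, -0.2, -0.5]
grip_width: 85.1
gripper_force: 0.0
```

Emit:
drive_tool(
  plan=[
    {"dp":[-0.1838,0.0094,0.0251],"spin":19.6},
    {"dp":[-0.1838,0.0094,0.0251],"spin":19.6},
    {"dp":[-0.1838,0.0094,0.0251],"spin":19.6},
    {"dp":[-0.1838,0.0094,0.0251],"spin":19.6},
    {"dp":[-0.1838,0.0094,0.0251],"spin":19.6},
  ],
)

```text
t: 3.35
tool_pos: [519.5, 141.7, 174.8]
tcp_rot: [1.956, 2.455, 0.002]
force: [0.2, -0.0, -0.4]
grip_width: 85.3
gripper_force: 0.0
```

Emit:
drive_tool(
  plan=[
    {"dp":[-0.1701,0.0704,0.0251],"spin":19.6},
    {"dp":[-0.1701,0.0704,0.0251],"spin":19.6},
    {"dp":[-0.1701,0.0704,0.0251],"spin":19.6},
    {"dp":[-0.1701,0.0704,0.0251],"spin":19.6},
    {"dp":[-0.1701,0.0704,0.0251],"spin":19.6},
  ],
)

```text
t: 3.77
tool_pos: [626.7, -8.9, 149.6]
tcp_rot: [2.344, 2.085, 0.002]
force: [-0.0, 0.5, 0.1]
grip_width: 85.3
gripper_force: 0.0
```

```bash
python3 -c "
from h import *
seq((623.9,-3.5,43,-6.3))"
```

```text
t 3.77 tcp [626.7  -8.9 149.6] yaxis deg -6.7 tilt [ 0.004 -0.002 -1.   ] F [-0.   0.5  0.1] w 85.3 q6 -0.07
 dp [0.005, -0.0034, 0.1066] spin -0.4
```

Emit:
drive_tool(
  plan=[
    {"dp":[0,0,0.03],"spin":0},
    {"dp":[0,0,0.06],"spin":0},
    {"dp":[0,0,0.09],"spin":0},
    {"dp":[0,0,0.09],"spin":0},
    {"dp":[0,0,0.09],"spin":0},
  ],
)

```text
t: 4.18
tool_pos: [621.9, -3.9, 58.5]
tcp_rot: [-2.341, -2.09, 0.004]
force: [0.5, -0.1, 0.3]
grip_width: 85.0
gripper_force: 0.0
```

```bash
python3 -c "
from h import *
seq((623.9,-3.5,43,-6.3))"
```

```text
t 4.18 tcp [621.9  -3.9  58.5] yaxis deg -6.5 tilt [-0.004  0.001 -1.   ] F [ 0.5 -0.1  0.3] w 85.0 q6 -0.07
 dp [0.0006, 0.0019, 0.0155] spin -0.2
```

Emit:
drive_tool(
  plan=[
    {"dp":[0.0,0.0015,0.0155],"spin":0},
    {"dp":[0.0,0.0015,0.0155],"spin":0},
    {"dp":[0.0,0.0015,0.0155],"spin":0},
    {"dp":[0.0,0.0015,0.0155],"spin":0},
    {"dp":[0.0,0.0015,0.0155],"spin":0},
  ],
)

```text
t: 4.6
tool_pos: [625.6, -4.2, 46.3]
tcp_rot: [2.342, 2.091, 0.003]
force: [-1.3, -0.2, 0.5]
grip_width: 84.7
gripper_force: 0.0
```

Emit:
drive_tool(
  plan=[
    {"dp":[0,0,0],"spin":0},
    {"dp":[0,0,0],"spin":0},
    {"dp":[0,0,0],"spin":0},
    {"dp":[0,0,0],"spin":0},
    {"dp":[0,0,0],"spin":0},
  ],
  claw=0.05,
)

```text
t: 5.02
tool_pos: [624.9, -4.2, 45.5]
tcp_rot: [2.343, 2.092, 0.001]
force: [-1.6, 0.2, 4.7]
grip_width: 60.8
gripper_force: 44.8
```

Emit:
drive_tool(
  plan=[
    {"dp":[0,0,0],"spin":0},
    {"dp":[0,0,0],"spin":0},
    {"dp":[0,0,-0.02],"spin":0},
    {"dp":[0,0,-0.04],"spin":0},
    {"dp":[0,0,-0.06],"spin":0},
  ],
)

```text
t: 5.43
tool_pos: [623.8, -4.1, 104.2]
tcp_rot: [-2.342, -2.091, 0.002]
force: [-0.4, 0.0, -1.8]
grip_width: 60.7
gripper_force: 44.7
```

```bash
python3 -c "
from h import *
seq((617,-332.6,110,2),(617,-332.6,28,2))
r=read_camera('side');cv2.imwrite('pics/b1.png',r['image'])"
```

```text
t 5.43 tcp [623.8  -4.1 104.2] yaxis deg -6.5 tilt [-0.002  0.    -1.   ] F [-0.4  0.  -1.8] w 60.7 q6 -0.07
 dp [-0.1636, 0.0152, -0.0029] spin -4.2
 dp [-0.1643, 0.0031, -0.0029] spin -4.2
 dp [0.0, 0.0, 0.082] spin 0.0
```

View pics/b1.png

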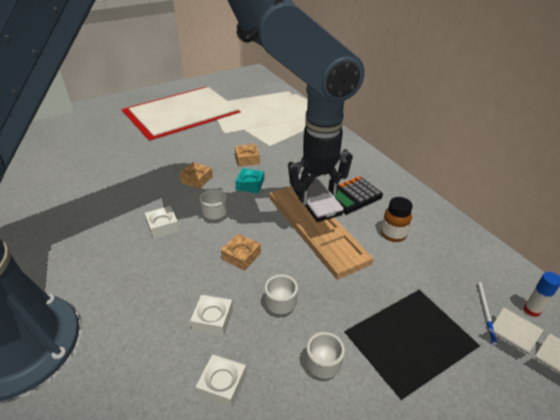

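The balance is lifted clear at px (322,205), held in the gripper.

Emit:
drive_tool(
  plan=[
    {"dp":[-0.033,0.003,0],"spin":-0.8},
    {"dp":[-0.066,0.006,0],"spin":-1.6},
    {"dp":[-0.098,0.009,0],"spin":-2.5},
    {"dp":[-0.131,0.012,0],"spin":-3.3},
    {"dp":[-0.1636,0.0152,0],"spin":-4.2},
  ],
)

```text
t: 5.9
tool_pos: [620.5, -169.6, 103.4]
tcp_rot: [-2.263, -2.177, 0.001]
force: [0.6, 0.4, -1.6]
grip_width: 60.8
gripper_force: 44.7
```

Emit:
drive_tool(
  plan=[
    {"dp":[-0.04,0.001,0],"spin":-1},
    {"dp":[-0.08,0.002,0],"spin":-2},
    {"dp":[-0.12,0.002,0],"spin":-3},
    {"dp":[-0.15,0.003,0],"spin":-4.2},
    {"dp":[-0.1643,0.0031,0],"spin":-4.2},
  ],
)

```text
t: 6.32
tool_pos: [617.1, -337.9, 103.4]
tcp_rot: [2.186, 2.253, -0.002]
force: [0.8, 0.1, -1.2]
grip_width: 61.0
gripper_force: 44.7
```

Emit:
drive_tool(
  plan=[
    {"dp":[0,0,0.015],"spin":0},
    {"dp":[0,0,0.03],"spin":0},
    {"dp":[0,0,0.045],"spin":0},
    {"dp":[0,0,0.055],"spin":0},
    {"dp":[0,0,0.06],"spin":0},
  ],
)

```text
t: 6.73
tool_pos: [616.3, -330.1, 41.1]
tcp_rot: [-2.178, -2.255, 0.001]
force: [-1.3, 0.3, -1.6]
grip_width: 60.8
gripper_force: 44.7
```

```bash
python3 -c "
from h import *
seq((617,-332.6,28.5,2))"
```

```text
t 6.73 tcp [ 616.3 -330.1   41.1] yaxis deg 2.0 tilt [-0.005  0.004 -1.   ] F [-1.3  0.3 -1.6] w 60.8 q6 -0.69
 dp [-0.0025, 0.0006, 0.0126] spin -0.0
```

Emit:
drive_tool(
  plan=[
    {"dp":[-0.001,0,0.005],"spin":0},
    {"dp":[-0.001,0,0.009],"spin":0},
    {"dp":[-0.001,0,0.011],"spin":0},
    {"dp":[-0.001,0,0.0125],"spin":0},
    {"dp":[-0.001,0,0.0125],"spin":0},
  ],
)

```text
t: 7.15
tool_pos: [618.0, -333.8, 32.2]
tcp_rot: [2.184, 2.258, 0.0]
force: [-0.6, 0.3, -1.5]
grip_width: 60.6
gripper_force: 44.7
```

Emit:
drive_tool(
  plan=[
    {"dp":[0,0,0],"spin":0},
    {"dp":[0,0,0],"spin":0},
    {"dp":[0,0,0],"spin":0},
    {"dp":[0,0,0],"spin":0},
    {"dp":[0,0,0],"spin":0},
  ],
  claw=0.085,
)

```text
t: 7.57
tool_pos: [618.0, -334.0, 32.4]
tcp_rot: [2.184, 2.257, 0.0]
force: [-0.7, 0.5, -0.0]
grip_width: 85.2
gripper_force: 0.0
```

Emit:
drive_tool(
  plan=[
    {"dp":[0,0,0],"spin":0},
    {"dp":[0,0,-0.03],"spin":0},
    {"dp":[0,0,-0.07],"spin":0},
    {"dp":[0,0,-0.11],"spin":0},
    {"dp":[0,0,-0.13],"spin":0},
  ],
)

```text
t: 7.98
tool_pos: [619.8, -335.2, 167.2]
tcp_rot: [2.179, 2.253, 0.001]
force: [0.5, -1.6, 0.4]
grip_width: 85.0
gripper_force: 0.0
```

```bash
python3 -c "
from h import *
seq((438.6,0.9,130,28.8),(438.6,0.9,31,28.8))"
```

```text
t 7.98 tcp [ 619.8 -335.2  167.2] yaxis deg 1.9 tilt [ 0.006 -0.005 -1.   ] F [ 0.5 -1.6  0.4] w 85.0 q6 -0.69
 dp [0.171, -0.0849, 0.0186] spin -13.4
 dp [0.186, -0.0429, 0.0186] spin -13.4
 dp [0.0, 0.0, 0.099] spin -0.0
```

Emit:
drive_tool(
  plan=[
    {"dp":[0.035,-0.017,0],"spin":-2.7},
    {"dp":[0.069,-0.034,0.005],"spin":-5.4},
    {"dp":[0.103,-0.051,0.01],"spin":-8},
    {"dp":[0.137,-0.068,0.015],"spin":-10.7},
    {"dp":[0.171,-0.0849,0.0186],"spin":-13.4},
  ],
)

```text
t: 8.4
tool_pos: [526.1, -164.3, 143.4]
tcp_rot: [1.903, 2.499, 0.0]
force: [-0.2, 0.9, -0.6]
grip_width: 85.2
gripper_force: 0.0
```

Emit:
drive_tool(
  plan=[
    {"dp":[0.037,-0.0085,0.004],"spin":-2.7},
    {"dp":[0.074,-0.017,0.008],"spin":-5.4},
    {"dp":[0.112,-0.026,0.012],"spin":-8},
    {"dp":[0.149,-0.034,0.016],"spin":-10.7},
    {"dp":[0.186,-0.0429,0.0186],"spin":-13.4},
  ],
)

```text
t: 8.82
tool_pos: [435.9, 3.6, 124.8]
tcp_rot: [1.599, 2.703, 0.001]
force: [1.0, 0.9, -0.3]
grip_width: 84.9
gripper_force: 0.0
```

Emit:
drive_tool(
  plan=[
    {"dp":[0,0,0.0],"spin":0},
    {"dp":[0,0,0.02],"spin":0},
    {"dp":[0,0,0.04],"spin":0},
    {"dp":[0,0,0.05],"spin":0},
    {"dp":[0,0,0.05],"spin":0},
  ],
)

```text
t: 9.23
tool_pos: [436.2, 2.5, 73.3]
tcp_rot: [-1.6, -2.7, 0.001]
force: [-0.3, 0.1, 0.3]
grip_width: 85.2
gripper_force: 0.0
```

```bash
python3 -c "
from h import *
fits([('bal','balance',(617,-333),(62,120,3,25),box),('sA','seat1',(617,333),SEAT,box),('sB','seat1',(455,311),SEAT,box)])
seq((438.6,0.9,31,28.8))
r=read_camera('side');cv2.imwrite('pics/b2.png',r['image'])"
```

```text
bal (np.float64(618.6), np.float64(-333.8), np.float64(2.2), np.float64(0.954)) (np.float64(618.3), np.float64(-332.5), np.float64(2.0), np.float64(0.937)) (np.float64(618.5), np.float64(-333.8), np.float64(2.1), np.float64(0.945))
sA (np.float64(617.7), np.float64(334.2), np.float64(-15.9), np.float64(0.957))
sB (np.float64(456.6), np.float64(312.0), np.float64(32.3), np.float64(0.953))
t 9.63 tcp [437.2   2.2  75.3] yaxis deg 28.7 tilt [ 0.001 -0.    -1.   ] F [-0.8 -0.6  0. ] w 85.1 q6 -0.75
 dp [-0.0018, 0.0006, 0.0443] spin -0.1
```

View pics/b2.png

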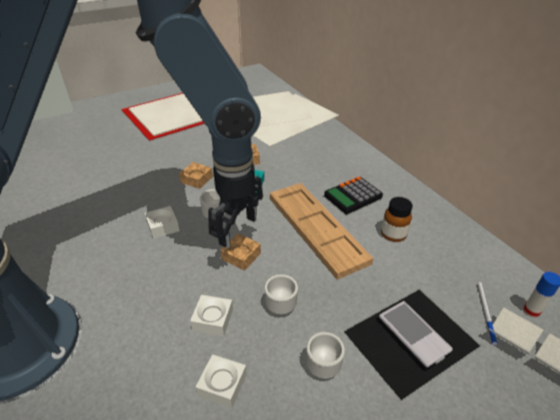

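The balance lies flat at the mat's centre (px 415,332), and the gripper is over the cork seat at (240,250).

Emit:
drive_tool(
  plan=[
    {"dp":[-0.0015,0.0005,0.015],"spin":0},
    {"dp":[-0.0015,0.0005,0.03],"spin":0},
    {"dp":[-0.0015,0.0005,0.04],"spin":0},
    {"dp":[-0.0015,0.0005,0.045],"spin":0},
    {"dp":[-0.0015,0.0005,0.045],"spin":0},
  ],
)

```text
t: 10.1
tool_pos: [437.5, 1.4, 29.1]
tcp_rot: [-1.601, -2.701, 0.001]
force: [0.0, 0.6, -0.7]
grip_width: 85.4
gripper_force: 0.0
```

Emit:
drive_tool(
  plan=[
    {"dp":[0,0,0],"spin":0},
    {"dp":[0,0,0],"spin":0},
    {"dp":[0,0,0],"spin":0},
    {"dp":[0,0,0],"spin":0},
    {"dp":[0,0,0],"spin":0},
  ],
  claw=0.05,
  force=30,
)

```text
t: 10.52
tool_pos: [438.2, 1.2, 30.5]
tcp_rot: [1.601, 2.702, 0.0]
force: [-0.7, -0.5, 7.5]
grip_width: 59.7
gripper_force: 32.5
```

Emit:
drive_tool(
  plan=[
    {"dp":[0,0,0],"spin":0},
    {"dp":[0,0,0],"spin":0},
    {"dp":[0,0,-0.02],"spin":0},
    {"dp":[0,0,-0.045],"spin":0},
    {"dp":[0,0,-0.07],"spin":0},
  ],
)

```text
t: 10.93
tool_pos: [437.4, 1.4, 100.2]
tcp_rot: [-1.601, -2.701, 0.001]
force: [0.8, -0.6, -0.5]
grip_width: 59.3
gripper_force: 33.3
```

```bash
python3 -c "
from h import *
for c in('top','side'):
    r=read_camera(c); m=maskat('rack',c,r,(628,-4,10),30)
    if m is not None:
        ys,xs=np.nonzero(m); q=np.zeros(m.shape,np.uint8); cv2.fillConvexPoly(q,cv2.convexHull(np.c_[xs,ys].astype(np.int32)),1)
        print(c,fit([(r,q)],(628,-4,0,0),(90,300,0,20)))
    print([d['at'].round(1) for d in pinpoint('pocket1',c)[:3]])
seq((626.1,-99.5,100,-1.1),(626.1,-99.5,41,-1.1))"
```

```text
top (np.float64(627.4), np.float64(-4.8), np.float64(-0.7), np.float64(0.953))Traceback (most recent call last):
  File "<string>", line 8, in <module>
    print([d['at'].round(1) for d in pinpoint('pocket1',c)[:3]])
           ^^^^^^^^^^^^^
AttributeError: 'list' object has no attribute 'round'. Did you mean: 'count'?
```

```bash
python3 -c "
from h import *
r=read_camera('side'); m=maskat('rack','side',r,(628,-4,10),30)
if m is not None:
        ys,xs=np.nonzero(m); q=np.zeros(m.shape,np.uint8); cv2.fillConvexPoly(q,cv2.convexHull(np.c_[xs,ys].astype(np.int32)),1)
        print(fit([(r,q)],(628,-4,0,0),(90,300,0,20)))
for c in('top','side'):
    print([np.round(d['at'],1).tolist() for d in pinpoint('pocket1',c)[:3]])
seq((626.,-99.7,100,-1),(626.,-99.7,41,-1))"
```

```text
[[626.8, 93.0, 12.8], [626.9, -3.2, 10.5], [624.9, -100.3, 9.5]]
[[629.0, -4.5, 11.7], [626.0, 92.2, 8.1], [631.6, -100.9, 10.4]]
t 11.28 tcp [437.3   1.5  98.9] yaxis deg 28.7 tilt [-0.002  0.    -1.   ] F [ 0.5 -0.1 -0.3] w 59.6 q6 -0.75
 dp [-0.0897, 0.0585, -0.0006] spin 14.9
 dp [-0.0717, 0.0795, -0.0006] spin 14.9
 dp [0.0, 0.0, 0.059] spin -0.0
```

Agrees with the rack fit: rack at (627.5,-4.6), -1°.

Emit:
drive_tool(
  plan=[
    {"dp":[-0.018,0.012,0],"spin":3},
    {"dp":[-0.036,0.0234,0],"spin":6},
    {"dp":[-0.054,0.035,0],"spin":9},
    {"dp":[-0.072,0.047,0],"spin":12},
    {"dp":[-0.0897,0.0585,0],"spin":14.9},
  ],
)

```text
t: 11.7
tool_pos: [532.4, -49.6, 98.2]
tcp_rot: [-1.94, -2.468, 0.002]
force: [-0.0, 0.2, -0.7]
grip_width: 59.4
gripper_force: 33.3
```

Emit:
drive_tool(
  plan=[
    {"dp":[-0.0143,0.016,0],"spin":3},
    {"dp":[-0.0287,0.032,0],"spin":6},
    {"dp":[-0.043,0.048,0],"spin":9},
    {"dp":[-0.06,0.066,0],"spin":12},
    {"dp":[-0.0717,0.0795,0],"spin":14.9},
  ],
)

```text
t: 12.12
tool_pos: [627.7, -101.0, 97.9]
tcp_rot: [-2.245, -2.196, 0.001]
force: [-0.2, -0.8, -0.7]
grip_width: 59.7
gripper_force: 33.3
```

Emit:
drive_tool(
  plan=[
    {"dp":[0,0,0.01],"spin":0},
    {"dp":[0,0,0.025],"spin":0},
    {"dp":[0,0,0.035],"spin":0},
    {"dp":[0,0,0.035],"spin":0},
    {"dp":[0,0,0.035],"spin":0},
  ],
)

```text
t: 12.53
tool_pos: [624.6, -99.0, 62.8]
tcp_rot: [-2.239, -2.198, 0.003]
force: [-0.6, -0.2, -0.2]
grip_width: 59.5
gripper_force: 33.3
```

Emit:
drive_tool(
  plan=[
    {"dp":[0,0,0],"spin":0},
    {"dp":[0,0,0],"spin":0},
    {"dp":[0,0,0],"spin":0},
    {"dp":[0,0,0],"spin":0},
    {"dp":[0,0,0],"spin":0},
  ],
)

```text
t: 12.95
tool_pos: [626.9, -100.0, 65.4]
tcp_rot: [2.242, 2.2, 0.001]
force: [-0.0, -0.2, 0.0]
grip_width: 59.3
gripper_force: 33.3
```

```bash
python3 -c "
from h import *
seq((626.,-99.7,41,-1))
fits([('s','seat1',(626,-99),(60,60,34,64),box)])
seq((626.,-99.7,41,-1))
"
```

```text
t 12.95 tcp [ 626.9 -100.    65.4] yaxis deg -1.1 tilt [ 0.001 -0.    -1.   ] F [-0.  -0.2  0. ] w 59.3 q6 -0.31
 dp [0.0003, -0.0009, 0.0244] spin -0.1
s (np.float64(635.9), np.float64(-108.4), np.float64(-44.6), np.float64(0.74))
t 13.15 tcp [ 626.7 -100.    64.9] yaxis deg -1.1 tilt [ 0. -0. -1.] F [-0.1 -0.  -1. ] w 59.3 q6 -0.31
 dp [0.0003, -0.0007, 0.0239] spin -0.1
```

Emit:
drive_tool(
  plan=[
    {"dp":[0,-0.0005,0.006],"spin":0},
    {"dp":[0,-0.0005,0.011],"spin":0},
    {"dp":[0,-0.0005,0.016],"spin":0},
    {"dp":[0,-0.0005,0.018],"spin":0},
    {"dp":[0,-0.0005,0.018],"spin":0},
  ],
)

```text
t: 13.57
tool_pos: [625.5, -99.7, 45.6]
tcp_rot: [-2.241, -2.199, 0.001]
force: [0.4, -0.0, -1.2]
grip_width: 59.6
gripper_force: 33.3
```

Emit:
drive_tool(
  plan=[
    {"dp":[0,0,0.002],"spin":0},
    {"dp":[0,0,0.004],"spin":0},
    {"dp":[0,0,0.005],"spin":0},
    {"dp":[0,0,0.0055],"spin":0},
    {"dp":[0,0,0.0055],"spin":0},
  ],
)

```text
t: 13.98
tool_pos: [626.1, -99.9, 41.2]
tcp_rot: [-2.243, -2.2, 0.0]
force: [0.1, 0.4, -0.6]
grip_width: 59.4
gripper_force: 33.3
```

Emit:
drive_tool(
  plan=[
    {"dp":[0,0,0.001],"spin":0},
    {"dp":[0,0,0.001],"spin":0},
    {"dp":[0,0,0.001],"spin":0},
    {"dp":[0,0,0.001],"spin":0},
    {"dp":[0,0,0.001],"spin":0},
  ],
  claw=0.085,
)

```text
t: 14.4
tool_pos: [626.2, -100.0, 40.4]
tcp_rot: [2.242, 2.2, 0.0]
force: [-0.0, -0.1, 0.4]
grip_width: 85.0
gripper_force: 0.0
```

Emit:
drive_tool(
  plan=[
    {"dp":[0,0,0],"spin":0},
    {"dp":[0,0,-0.02],"spin":0},
    {"dp":[0,0,-0.05],"spin":0},
    {"dp":[0,0,-0.08],"spin":0},
    {"dp":[0,0,-0.1],"spin":0},
  ],
)

```text
t: 14.82
tool_pos: [627.1, -100.2, 142.7]
tcp_rot: [2.241, 2.198, 0.002]
force: [-0.2, -0.0, 1.2]
grip_width: 84.9
gripper_force: 0.0
```

```bash
python3 -c "
from h import *
seq((456.6,312.2,130,32.5),(456.6,312.2,31,32.5))"
```

```text
t 14.82 tcp [ 627.1 -100.2  142.7] yaxis deg -1.1 tilt [ 0.003 -0.001 -1.   ] F [-0.2 -0.   1.2] w 84.9 q6 -0.32
 dp [0.1364, -0.0594, 0.0042] spin -11.2
 dp [0.1453, -0.0318, 0.0042] spin -11.2
 dp [0.1487, -0.003, 0.0042] spin -11.2
 dp [0.0, 0.0, 0.099] spin -0.0
```

Emit:
drive_tool(
  plan=[
    {"dp":[0.0273,-0.0119,0],"spin":-2.2},
    {"dp":[0.0546,-0.0238,0],"spin":-4.5},
    {"dp":[0.082,-0.0356,0],"spin":-6.7},
    {"dp":[0.109,-0.0475,0],"spin":-9},
    {"dp":[0.1364,-0.0594,0.0042],"spin":-11.2},
  ],
)

```text
t: 15.23
tool_pos: [569.3, 38.5, 136.9]
tcp_rot: [2.014, 2.409, 0.002]
force: [0.2, 0.5, -0.1]
grip_width: 85.0
gripper_force: 0.0
```

Emit:
drive_tool(
  plan=[
    {"dp":[0.029,-0.0064,0],"spin":-2.2},
    {"dp":[0.058,-0.0127,0],"spin":-4.5},
    {"dp":[0.087,-0.019,0],"spin":-6.7},
    {"dp":[0.116,-0.0254,0],"spin":-9},
    {"dp":[0.1453,-0.0318,0.0042],"spin":-11.2},
  ],
)

```text
t: 15.65
tool_pos: [512.4, 176.3, 132.5]
tcp_rot: [1.769, 2.594, 0.002]
force: [-0.8, 0.6, -0.1]
grip_width: 85.0
gripper_force: 0.0
```

Emit:
drive_tool(
  plan=[
    {"dp":[0.03,-0.0006,0],"spin":-2.2},
    {"dp":[0.06,-0.0012,0],"spin":-4.5},
    {"dp":[0.09,-0.002,0],"spin":-6.7},
    {"dp":[0.119,-0.0024,0],"spin":-9},
    {"dp":[0.1487,-0.003,0.0042],"spin":-11.2},
  ],
)

```text
t: 16.07
tool_pos: [455.6, 314.0, 128.3]
tcp_rot: [1.508, 2.755, 0.002]
force: [0.7, 0.6, 0.6]
grip_width: 84.9
gripper_force: 0.0
```

Emit:
drive_tool(
  plan=[
    {"dp":[0,0,0.02],"spin":0},
    {"dp":[0,0,0.04],"spin":0},
    {"dp":[0,0,0.05],"spin":0},
    {"dp":[0,0,0.05],"spin":0},
    {"dp":[0,0,0.05],"spin":0},
  ],
)

```text
t: 16.48
tool_pos: [455.7, 312.2, 77.3]
tcp_rot: [-1.511, -2.753, 0.001]
force: [-0.2, 0.2, 0.1]
grip_width: 84.7
gripper_force: 0.0
```

```bash
python3 -c "
from h import *
fits([('sC','seat1',(626,-99),(60,60,10,40),box),('sB','seat1',(456,312),SEAT,box),('m1','mortar1',(441,149),MOR,cyl),('m2','mortar1',(447,-157),MOR,cyl),('m3','mortar1',(448,-301),MOR,cyl)])
seq((456.8,312.2,31,32.5))"
```

```text
sC (np.float64(627.4), np.float64(-99.5), np.float64(-0.6), np.float64(0.949)) (np.float64(628.0), np.float64(-99.0), np.float64(-0.2), np.float64(0.943)) (np.float64(627.7), np.float64(-99.4), np.float64(-1.0), np.float64(0.945))
sB (np.float64(462.7), np.float64(299.2), np.float64(-24.4), np.float64(0.599)) (np.float64(456.7), np.float64(312.9), np.float64(32.9), np.float64(0.957)) (np.float64(456.6), np.float64(311.5), np.float64(33.6), np.float64(0.758))
m1 (np.float64(441.5), np.float64(149.4), np.float64(4.6), np.float64(0.965)) (np.float64(441.3), np.float64(152.8), np.float64(1.0), np.float64(0.902)) (np.float64(441.3), np.float64(149.7), np.float64(0.4), np.float64(0.923))
m2 (np.float64(447.9), np.float64(-158.0), np.float64(3.7), np.float64(0.933)) (np.float64(447.0), np.float64(-156.5), np.float64(-0.6), np.float64(0.925)) (np.float64(447.1), np.float64(-157.2), np.float64(3.0), np.float64(0.922))
m3 (np.float64(447.1), np.float64(-302.5), np.float64(5.8), np.float64(0.949)) (np.float64(446.9), np.float64(-301.2), np.float64(0.8), np.float64(0.953)) (np.float64(447.0), np.float64(-301.8), np.float64(3.2), np.float64(0.945))
t 17.08 tcp [455.8 312.5  77.8] yaxis deg 32.5 tilt [ 0.  0. -1.] F [ 0.  -0.3 -0.8] w 84.7 q6 -0.17
 dp [-0.0008, 0.0007, 0.0468] spin 0.0
```

Seat C sits in pocket 1. Now I'll grasp seat B.

Emit:
drive_tool(
  plan=[
    {"dp":[-0.0008,0.0005,0.015],"spin":0},
    {"dp":[-0.0008,0.0005,0.03],"spin":0},
    {"dp":[-0.0008,0.0005,0.042],"spin":0},
    {"dp":[-0.0008,0.0005,0.047],"spin":0},
    {"dp":[-0.0008,0.0005,0.047],"spin":0},
  ],
)

```text
t: 17.5
tool_pos: [455.7, 311.7, 29.2]
tcp_rot: [-1.51, -2.753, 0.004]
force: [-0.9, 0.2, -0.3]
grip_width: 85.3
gripper_force: 0.0
```

Emit:
drive_tool(
  plan=[
    {"dp":[0,0,0],"spin":0},
    {"dp":[0,0,0],"spin":0},
    {"dp":[0,0,0],"spin":0},
    {"dp":[0,0,0],"spin":0},
    {"dp":[0,0,0],"spin":0},
  ],
  claw=0.05,
)

```text
t: 17.92
tool_pos: [457.0, 312.3, 31.5]
tcp_rot: [1.51, 2.754, 0.002]
force: [-1.0, -0.2, 4.5]
grip_width: 59.3
gripper_force: 32.8
```

Emit:
drive_tool(
  plan=[
    {"dp":[0,0,0],"spin":0},
    {"dp":[0,0,0],"spin":0},
    {"dp":[0,0,-0.02],"spin":0},
    {"dp":[0,0,-0.045],"spin":0},
    {"dp":[0,0,-0.07],"spin":0},
  ],
)

```text
t: 18.33
tool_pos: [455.9, 311.8, 100.6]
tcp_rot: [-1.51, -2.753, 0.003]
force: [-0.2, -0.2, -0.3]
grip_width: 59.6
gripper_force: 33.0
```

```bash
python3 -c "
from h import *
seq((627.6,-4.7,110,-1))"
```

```text
t 18.33 tcp [455.9 311.8 100.6] yaxis deg 32.5 tilt [-0.002 -0.001 -1.   ] F [-0.2 -0.2 -0.3] w 59.6 q6 -0.17
 dp [-0.1796, -0.0126, -0.0047] spin 16.8
 dp [-0.1756, 0.0397, -0.0047] spin 16.8
```

Emit:
drive_tool(
  plan=[
    {"dp":[-0.036,-0.0025,0],"spin":3.3},
    {"dp":[-0.072,-0.005,0],"spin":6.7},
    {"dp":[-0.108,-0.0075,0],"spin":10},
    {"dp":[-0.144,-0.01,0],"spin":13.4},
    {"dp":[-0.1796,-0.0126,0],"spin":16.8},
  ],
)

```text
t: 18.75
tool_pos: [543.0, 152.4, 100.7]
tcp_rot: [1.9, 2.502, 0.0]
force: [0.5, -0.3, -0.1]
grip_width: 59.6
gripper_force: 33.0
```

Emit:
drive_tool(
  plan=[
    {"dp":[-0.038,0.0086,0],"spin":3.3},
    {"dp":[-0.076,0.0172,0],"spin":6.7},
    {"dp":[-0.114,0.0258,0],"spin":10},
    {"dp":[-0.15,0.034,0],"spin":13.4},
    {"dp":[-0.1756,0.0397,0],"spin":16.8},
  ],
)

```text
t: 19.17
tool_pos: [630.0, -7.9, 100.6]
tcp_rot: [2.246, 2.193, 0.001]
force: [-0.4, 1.2, -0.9]
grip_width: 59.3
gripper_force: 33.0
```

Emit:
drive_tool(
  plan=[
    {"dp":[0,0,0.01],"spin":0},
    {"dp":[0,0,0.025],"spin":0},
    {"dp":[0,0,0.035],"spin":0},
    {"dp":[0,0,0.035],"spin":0},
    {"dp":[0,0,0.035],"spin":0},
  ],
)

```text
t: 19.58
tool_pos: [627.0, -3.5, 64.6]
tcp_rot: [-2.24, -2.2, 0.003]
force: [0.2, -0.4, -0.2]
grip_width: 59.3
gripper_force: 33.0
```

Emit:
drive_tool(
  plan=[
    {"dp":[0,0,0],"spin":0},
    {"dp":[0,0,0],"spin":0},
    {"dp":[0,0,0],"spin":0},
    {"dp":[0,0,0],"spin":0},
    {"dp":[0,0,0],"spin":0},
  ],
)

```text
t: 20.0
tool_pos: [628.5, -4.3, 66.1]
tcp_rot: [2.242, 2.2, 0.001]
force: [0.7, -0.1, -1.1]
grip_width: 59.3
gripper_force: 33.0
```

```bash
python3 -c "
from h import *
seq((627.6,-4.7,41,-1))"
```

```text
t 20.0 tcp [628.5  -4.3  66.1] yaxis deg -1.1 tilt [ 0.001 -0.    -1.   ] F [ 0.7 -0.1 -1.1] w 59.3 q6 -0.17
 dp [-0.0004, -0.0009, 0.0251] spin -0.1
```

Emit:
drive_tool(
  plan=[
    {"dp":[0,-0.0008,0.006],"spin":0},
    {"dp":[0,-0.0008,0.012],"spin":0},
    {"dp":[0,-0.0008,0.017],"spin":0},
    {"dp":[0,-0.0008,0.019],"spin":0},
    {"dp":[0,-0.0008,0.019],"spin":0},
  ],
)

```text
t: 20.42
tool_pos: [626.7, -4.4, 45.5]
tcp_rot: [-2.241, -2.199, 0.002]
force: [0.6, -0.4, -1.1]
grip_width: 59.7
gripper_force: 33.0
```

Emit:
drive_tool(
  plan=[
    {"dp":[0,0,0.002],"spin":0},
    {"dp":[0,0,0.004],"spin":0},
    {"dp":[0,0,0.005],"spin":0},
    {"dp":[0,0,0.006],"spin":0},
    {"dp":[0,0,0.006],"spin":0},
  ],
)

```text
t: 20.83
tool_pos: [627.4, -4.5, 41.5]
tcp_rot: [2.242, 2.2, -0.0]
force: [-1.4, 0.1, 4.1]
grip_width: 59.6
gripper_force: 33.4
```

Emit:
drive_tool(
  plan=[
    {"dp":[0,0,0],"spin":0},
    {"dp":[0,0,0],"spin":0},
    {"dp":[0,0,0],"spin":0},
    {"dp":[0,0,0],"spin":0},
    {"dp":[0,0,0],"spin":0},
  ],
  claw=0.085,
)

```text
t: 21.25
tool_pos: [627.4, -4.4, 40.5]
tcp_rot: [-2.243, -2.2, 0.0]
force: [-0.5, -0.1, 0.3]
grip_width: 84.8
gripper_force: 0.0
```

Emit:
drive_tool(
  plan=[
    {"dp":[0,0,0],"spin":0},
    {"dp":[0,0,-0.02],"spin":0},
    {"dp":[0,0,-0.05],"spin":0},
    {"dp":[0,0,-0.08],"spin":0},
    {"dp":[0,0,-0.1],"spin":0},
  ],
)

```text
t: 21.67
tool_pos: [628.3, -4.6, 143.0]
tcp_rot: [2.241, 2.199, 0.003]
force: [0.4, -0.7, 0.2]
grip_width: 84.9
gripper_force: 0.0
```

```bash
python3 -c "
from h import *
fits([('sA','seat1',(617,333),SEAT,box)])
seq((617.3,334.3,100,-15.8))"
```

```text
sA (np.float64(615.6), np.float64(333.6), np.float64(-16.4), np.float64(0.951)) (np.float64(616.1), np.float64(335.4), np.float64(-15.8), np.float64(0.951)) (np.float64(615.9), np.float64(334.2), np.float64(-16.1), np.float64(0.946))
t 21.87 tcp [627.4  -4.4 141. ] yaxis deg -1.1 tilt [ 0.001 -0.    -1.   ] F [-0.2 -0.1 -0.2] w 85.5 q6 -0.17
 dp [0.1692, -0.0083, 0.0205] spin 7.4
 dp [0.1668, -0.0299, 0.0205] spin 7.4
```

Emit:
drive_tool(
  plan=[
    {"dp":[0.034,-0.0017,0.004],"spin":1.5},
    {"dp":[0.068,-0.0034,0.008],"spin":3},
    {"dp":[0.102,-0.005,0.012],"spin":4.5},
    {"dp":[0.136,-0.0067,0.016],"spin":6},
    {"dp":[0.1692,-0.0083,0.0205],"spin":7.4},
  ],
)

```text
t: 22.28
tool_pos: [620.8, 166.2, 117.8]
tcp_rot: [-2.38, -2.047, 0.005]
force: [0.3, -0.5, 0.0]
grip_width: 84.9
gripper_force: 0.0
```

Emit:
drive_tool(
  plan=[
    {"dp":[0.036,-0.0065,0.004],"spin":1.5},
    {"dp":[0.072,-0.013,0.008],"spin":3},
    {"dp":[0.108,-0.0194,0.012],"spin":4.5},
    {"dp":[0.144,-0.0258,0.016],"spin":6},
    {"dp":[0.1668,-0.0299,0.0205],"spin":7.4},
  ],
)

```text
t: 22.7
tool_pos: [615.5, 337.6, 97.0]
tcp_rot: [-2.505, -1.893, 0.004]
force: [0.1, -0.0, 1.2]
grip_width: 85.5
gripper_force: 0.0
```

Emit:
drive_tool(
  plan=[
    {"dp":[0,0,0.01],"spin":0},
    {"dp":[0,0,0.025],"spin":0},
    {"dp":[0,0,0.025],"spin":0},
    {"dp":[0,0,0.025],"spin":0},
    {"dp":[0,0,0.025],"spin":0},
  ],
)

```text
t: 23.12
tool_pos: [617.4, 332.5, 73.7]
tcp_rot: [-2.509, -1.89, 0.003]
force: [0.1, 0.7, 0.6]
grip_width: 84.9
gripper_force: 0.0
```

```bash
python3 -c "
from h import *
fits([('sA','seat1',(617,333),SEAT,box),('sB','seat1',(627.5,-4.7),(60,60,10,40),box)])
seq((616.2,334.2,30.5,-15.8))"
```

```text
sA (np.float64(613.5), np.float64(326.0), np.float64(-19.1), np.float64(0.761)) (np.float64(616.5), np.float64(337.5), np.float64(-15.4), np.float64(0.938)) (np.float64(615.6), np.float64(334.8), np.float64(-15.6), np.float64(0.832))
sB (np.float64(628.0), np.float64(-5.9), np.float64(-0.8), np.float64(0.931)) (np.float64(629.5), np.float64(-1.9), np.float64(-5.0), np.float64(0.872)) (np.float64(628.0), np.float64(-5.4), np.float64(-0.5), np.float64(0.894))
t 23.42 tcp [618.  333.9  75.4] yaxis deg -15.9 tilt [ 0.001  0.    -1.   ] F [-0.2 -0.4 -0.9] w 85.2 q6 0.61
 dp [-0.0002, -0.0018, 0.0449] spin -0.1
```

Emit:
drive_tool(
  plan=[
    {"dp":[-0.0003,-0.0018,0.015],"spin":0},
    {"dp":[-0.0003,-0.0018,0.03],"spin":0},
    {"dp":[-0.0003,-0.0018,0.04],"spin":0},
    {"dp":[-0.0003,-0.0018,0.045],"spin":0},
    {"dp":[-0.0003,-0.0018,0.045],"spin":0},
  ],
)

```text
t: 23.83
tool_pos: [614.3, 334.0, 27.4]
tcp_rot: [-2.506, -1.892, 0.006]
force: [-1.0, -1.2, 0.1]
grip_width: 84.8
gripper_force: 0.0
```

Emit:
drive_tool(
  plan=[
    {"dp":[0,0,0],"spin":0},
    {"dp":[0,0,0],"spin":0},
    {"dp":[0,0,0],"spin":0},
    {"dp":[0,0,0],"spin":0},
    {"dp":[0,0,0],"spin":0},
  ],
  claw=0.05,
)

```text
t: 24.25
tool_pos: [616.3, 334.8, 30.6]
tcp_rot: [2.507, 1.893, 0.003]
force: [0.1, 0.1, 2.7]
grip_width: 59.4
gripper_force: 33.1
```

Emit:
drive_tool(
  plan=[
    {"dp":[0,0,0],"spin":0},
    {"dp":[0,0,0],"spin":0},
    {"dp":[0,0,-0.02],"spin":0},
    {"dp":[0,0,-0.045],"spin":0},
    {"dp":[0,0,-0.07],"spin":0},
  ],
)

```text
t: 24.67
tool_pos: [614.4, 334.0, 98.8]
tcp_rot: [-2.506, -1.892, 0.006]
force: [0.9, 0.4, -0.4]
grip_width: 59.6
gripper_force: 32.8
```

```bash
python3 -c "
from h import *
seq((629.2,90.3,100,-1))"
```

```text
t 24.67 tcp [614.4 334.   98.8] yaxis deg -15.9 tilt [-0.004 -0.001 -1.   ] F [ 0.9  0.4 -0.4] w 59.6 q6 0.62
 dp [-0.1151, 0.0405, -0.0006] spin -7.4
 dp [-0.1194, 0.0252, -0.0006] spin -7.4
```

Emit:
drive_tool(
  plan=[
    {"dp":[-0.023,0.008,0],"spin":-1.5},
    {"dp":[-0.046,0.016,0],"spin":-3},
    {"dp":[-0.069,0.024,0],"spin":-4.5},
    {"dp":[-0.092,0.032,0],"spin":-6},
    {"dp":[-0.1151,0.0405,0],"spin":-7.4},
  ],
)

```text
t: 25.08
tool_pos: [622.2, 211.7, 99.1]
tcp_rot: [-2.377, -2.052, 0.002]
force: [0.4, 0.7, -0.4]
grip_width: 59.4
gripper_force: 32.8
```

Emit:
drive_tool(
  plan=[
    {"dp":[-0.024,0.005,0],"spin":-1.5},
    {"dp":[-0.048,0.01,0],"spin":-3},
    {"dp":[-0.072,0.015,0],"spin":-4.5},
    {"dp":[-0.1,0.021,0],"spin":-6},
    {"dp":[-0.1194,0.0252,0],"spin":-7.4},
  ],
)

```text
t: 25.5
tool_pos: [629.9, 88.6, 99.1]
tcp_rot: [-2.242, -2.2, 0.002]
force: [0.1, 0.6, -0.2]
grip_width: 59.5
gripper_force: 32.8
```

Emit:
drive_tool(
  plan=[
    {"dp":[0,0,0.01],"spin":0},
    {"dp":[0,0,0.025],"spin":0},
    {"dp":[0,0,0.035],"spin":0},
    {"dp":[0,0,0.035],"spin":0},
    {"dp":[0,0,0.035],"spin":0},
  ],
)

```text
t: 25.92
tool_pos: [629.3, 91.7, 63.4]
tcp_rot: [-2.24, -2.199, 0.003]
force: [-0.0, -0.4, -0.5]
grip_width: 59.4
gripper_force: 32.8
```

Emit:
drive_tool(
  plan=[
    {"dp":[0,0,0],"spin":0},
    {"dp":[0,0,0],"spin":0},
    {"dp":[0,0,0],"spin":0},
    {"dp":[0,0,0],"spin":0},
    {"dp":[0,0,0],"spin":0},
  ],
)

```text
t: 26.33
tool_pos: [630.6, 91.0, 65.1]
tcp_rot: [2.242, 2.2, 0.001]
force: [-0.7, 0.5, 0.1]
grip_width: 59.5
gripper_force: 32.8
```

```bash
python3 -c "
from h import *
seq((629.2,90.3,41,-1))"
```

```text
t 26.33 tcp [630.6  91.   65.1] yaxis deg -1.1 tilt [ 0.001 -0.    -1.   ] F [-0.7  0.5  0.1] w 59.5 q6 -0.01
 dp [-0.0008, -0.0013, 0.0241] spin -0.1
```

Emit:
drive_tool(
  plan=[
    {"dp":[-0.0008,-0.0012,0.006],"spin":0},
    {"dp":[-0.0008,-0.0012,0.012],"spin":0},
    {"dp":[-0.0008,-0.0012,0.017],"spin":0},
    {"dp":[-0.0008,-0.0012,0.018],"spin":0},
    {"dp":[-0.0008,-0.0012,0.018],"spin":0},
  ],
)

```text
t: 26.75
tool_pos: [628.5, 90.1, 45.6]
tcp_rot: [-2.242, -2.199, 0.002]
force: [0.1, -0.0, -0.0]
grip_width: 59.2
gripper_force: 32.8
```

Emit:
drive_tool(
  plan=[
    {"dp":[0,0,0.002],"spin":0},
    {"dp":[0,0,0.004],"spin":0},
    {"dp":[0,0,0.005],"spin":0},
    {"dp":[0,0,0.006],"spin":0},
    {"dp":[0,0,0.006],"spin":0},
  ],
)

```text
t: 27.17
tool_pos: [629.2, 90.2, 40.7]
tcp_rot: [2.242, 2.2, 0.0]
force: [0.2, 0.6, -0.7]
grip_width: 59.2
gripper_force: 32.8
```

Emit:
drive_tool(
  plan=[
    {"dp":[0,0,0],"spin":0},
    {"dp":[0,0,0],"spin":0},
    {"dp":[0,0,0],"spin":0},
    {"dp":[0,0,0],"spin":0},
    {"dp":[0,0,0],"spin":0},
  ],
  claw=0.085,
)

```text
t: 27.58
tool_pos: [629.2, 90.1, 40.7]
tcp_rot: [2.242, 2.2, 0.0]
force: [-0.3, -0.4, 0.6]
grip_width: 85.2
gripper_force: 0.0
```

Emit:
drive_tool(
  plan=[
    {"dp":[0,0,0],"spin":0},
    {"dp":[0,0,-0.02],"spin":0},
    {"dp":[0,0,-0.05],"spin":0},
    {"dp":[0,0,-0.08],"spin":0},
    {"dp":[0,0,-0.1],"spin":0},
  ],
)

```text
t: 28.0
tool_pos: [630.0, 90.1, 143.1]
tcp_rot: [2.241, 2.199, 0.003]
force: [0.5, 0.1, 0.2]
grip_width: 85.0
gripper_force: 0.0
```

```bash
python3 -c "
from h import *
fits([('m1','mortar1',(441,149),MOR,cyl),('m2','mortar1',(447,-157),MOR,cyl),('m3','mortar1',(448,-301),MOR,cyl)])
seq((441.4,149.8,140,-1))"
```

```text
m1 (np.float64(440.8), np.float64(152.1), np.float64(-1.6), np.float64(0.915))
m2 (np.float64(446.4), np.float64(-158.1), np.float64(1.7), np.float64(0.923)) (np.float64(446.9), np.float64(-156.3), np.float64(4.4), np.float64(0.937)) (np.float64(446.5), np.float64(-156.9), np.float64(6.3), np.float64(0.925))
m3 (np.float64(447.7), np.float64(-301.8), np.float64(2.7), np.float64(0.944)) (np.float64(447.1), np.float64(-301.1), np.float64(2.8), np.float64(0.952)) (np.float64(447.1), np.float64(-301.6), np.float64(4.0), np.float64(0.945))
t 28.4 tcp [628.   90.1 138.9] yaxis deg -1.1 tilt [-0.003  0.    -1.   ] F [-0.9 -0.2  0.5] w 84.7 q6 -0.01
 dp [0.0561, -0.1877, -0.0011] spin -0.1
```

Emit:
drive_tool(
  plan=[
    {"dp":[0.011,-0.0375,0],"spin":0},
    {"dp":[0.0225,-0.075,0],"spin":0},
    {"dp":[0.0335,-0.1125,0],"spin":0},
    {"dp":[0.045,-0.15,0],"spin":0},
    {"dp":[0.0563,-0.1877,0],"spin":0},
  ],
)

```text
t: 28.82
tool_pos: [440.2, 150.2, 139.8]
tcp_rot: [-2.242, -2.198, 0.002]
force: [0.7, -0.3, 0.5]
grip_width: 85.0
gripper_force: 0.0
```

Emit:
drive_tool(
  plan=[
    {"dp":[0,0,0.01],"spin":0},
    {"dp":[0,0,0.025],"spin":0},
    {"dp":[0,0,0.03],"spin":0},
    {"dp":[0,0,0.03],"spin":0},
    {"dp":[0,0,0.03],"spin":0},
  ],
)

```text
t: 29.23
tool_pos: [442.7, 149.9, 110.1]
tcp_rot: [-2.242, -2.199, 0.002]
force: [-0.1, -0.1, 0.6]
grip_width: 84.7
gripper_force: 0.0
```

```bash
python3 -c "
from h import *
fits([('sA','seat1',(629,90),(60,60,10,40),box),('sB','seat1',(627.5,-4.7),(60,60,10,40),box),('sC','seat1',(626,-99.7),(60,60,10,40),box),('m1','mortar1',(441,149),MOR,cyl)])
seq((441.2,150,43,-1))
r=read_camera('top');cv2.imwrite('pics/b3.png',r['image'])"
```

```text
sA (np.float64(633.3), np.float64(95.4), np.float64(-0.5), np.float64(0.93)) (np.float64(633.1), np.float64(96.4), np.float64(-0.4), np.float64(0.915)) (np.float64(633.0), np.float64(95.2), np.float64(-0.4), np.float64(0.921))
sB (np.float64(627.9), np.float64(-5.7), np.float64(-0.6), np.float64(0.978)) (np.float64(630.7), np.float64(0.4), np.float64(-0.0), np.float64(0.909)) (np.float64(628.1), np.float64(-5.5), np.float64(-0.6), np.float64(0.913))
sC (np.float64(627.5), np.float64(-101.2), np.float64(-1.3), np.float64(0.918)) (np.float64(628.2), np.float64(-96.9), np.float64(-0.8), np.float64(0.901)) (np.float64(627.3), np.float64(-100.2), np.float64(-1.7), np.float64(0.9))
m1 (np.float64(442.1), np.float64(154.1), np.float64(-2.5), np.float64(0.868))
t 29.73 tcp [442.6 150.  110.8] yaxis deg -1.1 tilt [ 0.  0. -1.] F [-0.1 -0.2 -0.5] w 85.3 q6 0.11
 dp [0.0, -0.0014, 0.0678] spin -0.1
```

View pics/b3.png

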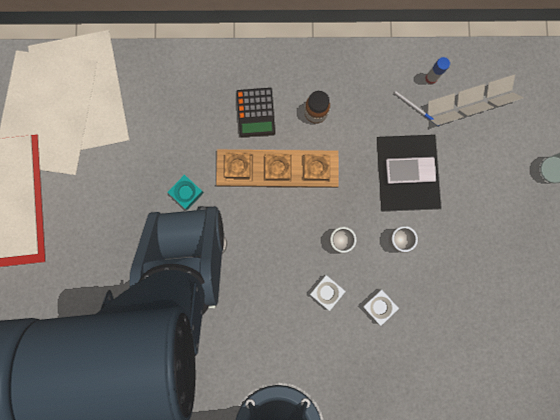

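```bash
python3 -c "
from h import *
im=[]
for c in('top','side'):
    r=read_camera(c); u=proj(r,[(629,90,30)])[0].astype(int)
    im.append(cv2.resize(r['image'][u[1]-28:u[1]+28,u[0]-28:u[0]+44],(400,311),interpolation=cv2.INTER_CUBIC))
    m=maskat('seat1',c,r,(630,92,30))
    for z in(10,15,20): print(c,z,fit([(r,m)],(630,92,0),(60,60,z,z+30)))
cv2.imwrite('pics/b4.png',np.hstack(im))"
```

```text
top 10 (np.float64(631.8), np.float64(93.2), np.float64(-0.9), np.float64(0.947))
top 15 (np.float64(630.9), np.float64(92.8), np.float64(-0.8), np.float64(0.953))
top 20 (np.float64(629.9), np.float64(92.4), np.float64(-0.2), np.float64(0.956))
side 10 (np.float64(631.9), np.float64(96.5), np.float64(1.4), np.float64(0.953))
side 15 (np.float64(628.6), np.float64(91.2), np.float64(0.8), np.float64(0.958))
side 20 (np.float64(625.0), np.float64(86.2), np.float64(0.4), np.float64(0.96))
```

View pics/b4.png

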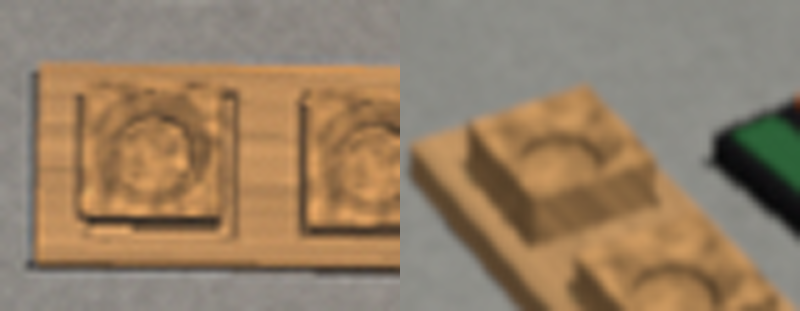

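Seat A sits in its pocket, pushed against the +x/+y corner within the play, with gaps on its right and lower sides. I'll go ahead with mortar 1.

Emit:
drive_tool(
  plan=[
    {"dp":[0,-0.0012,0.02],"spin":0},
    {"dp":[0,-0.0012,0.04],"spin":0},
    {"dp":[0,-0.0012,0.06],"spin":0},
    {"dp":[0,-0.0012,0.068],"spin":0},
    {"dp":[0,-0.0012,0.068],"spin":0},
  ],
)

```text
t: 30.4
tool_pos: [440.3, 149.9, 41.1]
tcp_rot: [-2.241, -2.198, 0.005]
force: [-0.0, -1.0, 0.6]
grip_width: 85.1
gripper_force: 0.0
```

Emit:
drive_tool(
  plan=[
    {"dp":[0,0,0],"spin":0},
    {"dp":[0,0,0],"spin":0},
    {"dp":[0,0,0],"spin":0},
    {"dp":[0,0,0],"spin":0},
    {"dp":[0,0,0],"spin":0},
  ],
  claw=0.05,
  force=40,
)

```text
t: 30.82
tool_pos: [441.7, 150.1, 43.5]
tcp_rot: [2.242, 2.2, 0.002]
force: [-1.8, 0.5, 7.2]
grip_width: 59.3
gripper_force: 43.2
```

Emit:
drive_tool(
  plan=[
    {"dp":[0,0,0],"spin":0},
    {"dp":[0,0,0],"spin":0},
    {"dp":[0,0,-0.02],"spin":0},
    {"dp":[0,0,-0.055],"spin":0},
    {"dp":[0,0,-0.09],"spin":0},
  ],
)

```text
t: 31.23
tool_pos: [440.1, 149.8, 132.7]
tcp_rot: [-2.241, -2.198, 0.005]
force: [0.8, -0.1, -2.5]
grip_width: 59.7
gripper_force: 45.5
```

```bash
python3 -c "
from h import *
for c in('top','side'):
  read_camera(c)
  print([np.round(d['at'],1).tolist() for d in pinpoint('seat1_dish',c)[:7]])
  print([np.round(d['at'],1).tolist() for d in pinpoint('mortar1',c)[:4]])
seq((631.5,92.8,140,-1))"
```

```text
[[631.7, -5.2, 28.2]]
[[450.7, -159.2, -2.8], [446.4, -305.9, -2.5]]
[[632.5, -6.3, 28.5]]
[[442.6, 148.8, 93.0], [445.1, -159.7, -1.6], [449.9, -303.6, 2.0]]
t 31.53 tcp [440.2 149.9 131.6] yaxis deg -1.1 tilt [-0.003 -0.    -1.   ] F [-0.4 -0.  -3. ] w 59.0 q6 0.11
 dp [-0.0534, 0.1924, -0.0084] spin -0.1
```

Emit:
drive_tool(
  plan=[
    {"dp":[-0.0107,0.0385,0],"spin":0},
    {"dp":[-0.0214,0.077,0],"spin":0},
    {"dp":[-0.032,0.115,0],"spin":0},
    {"dp":[-0.0427,0.154,0],"spin":0},
    {"dp":[-0.0534,0.191,0],"spin":0},
  ],
)

```text
t: 31.95
tool_pos: [631.7, 92.2, 129.8]
tcp_rot: [-2.241, -2.198, 0.005]
force: [0.3, 0.7, -3.0]
grip_width: 59.6
gripper_force: 45.6
```

Emit:
drive_tool(
  plan=[
    {"dp":[0,0,0],"spin":0},
    {"dp":[0,0,0.01],"spin":0},
    {"dp":[0,0,0.025],"spin":0},
    {"dp":[0,0,0.04],"spin":0},
    {"dp":[0,0,0.04],"spin":0},
  ],
)

```text
t: 32.37
tool_pos: [625.5, 93.5, 86.8]
tcp_rot: [-2.235, -2.194, 0.014]
force: [-0.4, -0.3, -2.8]
grip_width: 59.3
gripper_force: 45.6
```

Emit:
drive_tool(
  plan=[
    {"dp":[0,0,0],"spin":0},
    {"dp":[0,0,0],"spin":0},
    {"dp":[0,0,0],"spin":0},
    {"dp":[0,0,0],"spin":0},
    {"dp":[0,0,0],"spin":0},
  ],
)

```text
t: 32.78
tool_pos: [631.6, 93.1, 93.5]
tcp_rot: [2.242, 2.2, 0.002]
force: [0.2, 0.9, -3.1]
grip_width: 59.3
gripper_force: 45.6
```

```bash
python3 -c "
from h import *
seq((631.5,92.8,71,-1))"
```

```text
t 32.78 tcp [631.6  93.1  93.5] yaxis deg -1.1 tilt [ 0.002 -0.    -1.   ] F [ 0.2  0.9 -3.1] w 59.3 q6 -0.01
 dp [-0.0003, -0.0001, 0.0225] spin -0.1
```

Emit:
drive_tool(
  plan=[
    {"dp":[0,0,0.003],"spin":0},
    {"dp":[0,0,0.006],"spin":0},
    {"dp":[0,0,0.009],"spin":0},
    {"dp":[0,0,0.012],"spin":0},
    {"dp":[0,0,0.014],"spin":0},
  ],
)

```text
t: 33.2
tool_pos: [630.9, 93.0, 78.0]
tcp_rot: [-2.242, -2.2, 0.001]
force: [0.2, 0.5, -2.7]
grip_width: 59.1
gripper_force: 45.6
```

Emit:
drive_tool(
  plan=[
    {"dp":[0,0,0.001],"spin":0},
    {"dp":[0,0,0.002],"spin":0},
    {"dp":[0,0,0.004],"spin":0},
    {"dp":[0,0,0.006],"spin":0},
    {"dp":[0,0,0.007],"spin":0},
  ],
)

```text
t: 33.62
tool_pos: [631.8, 93.2, 71.7]
tcp_rot: [2.242, 2.199, 0.002]
force: [0.8, 2.1, -1.0]
grip_width: 59.7
gripper_force: 46.0
```

Emit:
drive_tool(
  plan=[
    {"dp":[0,0,0],"spin":0},
    {"dp":[0,0,0],"spin":0},
    {"dp":[0,0,0],"spin":0},
    {"dp":[0,0,0],"spin":0},
    {"dp":[0,0,0],"spin":0},
  ],
)

```text
t: 34.03
tool_pos: [631.3, 92.9, 71.7]
tcp_rot: [2.242, 2.2, 0.0]
force: [0.1, 0.3, -1.9]
grip_width: 59.3
gripper_force: 45.9
```

Emit:
drive_tool(
  plan=[
    {"dp":[0,0,0.0005],"spin":0},
    {"dp":[0,0,0.001],"spin":0},
    {"dp":[0,0,0.001],"spin":0},
    {"dp":[0,0,0.001],"spin":0},
    {"dp":[0,0,0.001],"spin":0},
  ],
)

```text
t: 34.45
tool_pos: [631.6, 93.0, 70.9]
tcp_rot: [2.242, 2.2, 0.001]
force: [0.4, 0.6, -0.4]
grip_width: 59.3
gripper_force: 45.9
```

```bash
python3 -c "
from h import *
st();fits([('m','mortar1',(631.5,93),(30,0,27.4,87.4),cyl)])"
```

```text
t 34.45 tcp [631.6  93.   70.9] yaxis deg -1.1 tilt [ 0.001  0.    -1.   ] F [ 0.4  0.6 -0.4] w 59.3 q6 -0.01
m (np.float64(632.4), np.float64(92.4), np.float64(3.5), np.float64(0.792))
```

Emit:
drive_tool(
  plan=[
    {"dp":[0,0,0.0005],"spin":0},
    {"dp":[0,0,0.0005],"spin":0},
    {"dp":[0,0,0.0005],"spin":0},
    {"dp":[0,0,0.0005],"spin":0},
    {"dp":[0,0,0.0005],"spin":0},
  ],
  claw=0.085,
)

```text
t: 35.07
tool_pos: [631.0, 92.8, 70.0]
tcp_rot: [-2.242, -2.2, 0.001]
force: [0.0, -0.8, -0.8]
grip_width: 85.5
gripper_force: 0.0
```

Emit:
drive_tool(
  plan=[
    {"dp":[0,0,0],"spin":0},
    {"dp":[0,0,-0.015],"spin":0},
    {"dp":[0,0,-0.035],"spin":0},
    {"dp":[0,0,-0.065],"spin":0},
    {"dp":[0,0,-0.085],"spin":0},
  ],
)

```text
t: 35.48
tool_pos: [631.7, 92.9, 156.9]
tcp_rot: [2.242, 2.199, 0.001]
force: [0.7, 0.1, 1.2]
grip_width: 84.7
gripper_force: 0.0
```

```bash
python3 -c "
from h import *
fits([('m','mortar1',(631.5,93),(30,0,27.4,87.4),cyl),('m2','mortar1',(447,-157),MOR,cyl),('m3','mortar1',(448,-301),MOR,cyl)])
seq((447,-157.5,140,-1))"
```

```text
m
m2 (np.float64(447.8), np.float64(-158.7), np.float64(2.4), np.float64(0.957)) (np.float64(447.1), np.float64(-155.4), np.float64(2.0), np.float64(0.938)) (np.float64(447.0), np.float64(-157.8), np.float64(5.7), np.float64(0.928))
m3 (np.float64(447.9), np.float64(-304.1), np.float64(2.4), np.float64(0.962)) (np.float64(447.7), np.float64(-301.5), np.float64(7.2), np.float64(0.951)) (np.float64(447.6), np.float64(-303.0), np.float64(0.9), np.float64(0.939))
t 35.88 tcp [630.2  92.9 153.5] yaxis deg -1.1 tilt [-0.003  0.    -1.   ] F [ 0.   1.1 -0.2] w 85.1 q6 -0.01
 dp [-0.127, -0.0892, 0.0067] spin -0.0
 dp [-0.1269, -0.0893, 0.0067] spin -0.0
```

Emit:
drive_tool(
  plan=[
    {"dp":[-0.025,-0.018,0],"spin":0},
    {"dp":[-0.051,-0.036,0],"spin":0},
    {"dp":[-0.076,-0.0535,0],"spin":0},
    {"dp":[-0.102,-0.071,0],"spin":0},
    {"dp":[-0.127,-0.0892,0],"spin":0},
  ],
)

```text
t: 36.3
tool_pos: [538.3, -33.1, 154.1]
tcp_rot: [-2.241, -2.2, 0.002]
force: [-0.8, -0.5, 0.2]
grip_width: 84.9
gripper_force: 0.0
```

Emit:
drive_tool(
  plan=[
    {"dp":[-0.025,-0.018,0],"spin":0},
    {"dp":[-0.051,-0.036,0],"spin":0},
    {"dp":[-0.076,-0.0535,0.005],"spin":0},
    {"dp":[-0.102,-0.071,0.01],"spin":0},
    {"dp":[-0.127,-0.0892,0.013],"spin":0},
  ],
)

```text
t: 36.72
tool_pos: [446.7, -158.4, 141.1]
tcp_rot: [-2.241, -2.199, 0.001]
force: [0.9, -0.6, -0.9]
grip_width: 84.9
gripper_force: 0.0
```

Emit:
drive_tool(
  plan=[
    {"dp":[0,0,0.01],"spin":0},
    {"dp":[0,0,0.025],"spin":0},
    {"dp":[0,0,0.03],"spin":0},
    {"dp":[0,0,0.03],"spin":0},
    {"dp":[0,0,0.03],"spin":0},
  ],
)

```text
t: 37.13
tool_pos: [447.9, -157.2, 111.6]
tcp_rot: [-2.241, -2.2, 0.001]
force: [-0.2, -0.4, 0.1]
grip_width: 85.1
gripper_force: 0.0
```

```bash
python3 -c "
from h import *
fits([('m','mortar1',(631.5,93),(30,0,27.4,87.4),cyl),('m2','mortar1',(447,-157),MOR,cyl)])
seq((447.2,-157.7,43,-1))
r=read_camera('side');cv2.imwrite('pics/b5.png',cv2.resize(r['image'][100:380,100:500],(800,560)))
print([np.round(d['at'],1).tolist() for d in pinpoint('mortar1','side')[:4]])"
```

```text
m (np.float64(632.8), np.float64(92.5), np.float64(2.8), np.float64(0.96)) (np.float64(670.4), np.float64(112.4), np.float64(-30.1), np.float64(0.071)) (np.float64(632.8), np.float64(92.5), np.float64(2.8), np.float64(0.514))
m2 (np.float64(447.3), np.float64(-154.9), np.float64(1.4), np.float64(0.946))
t 37.43 tcp [ 448.4 -157.4  112.6] yaxis deg -1.1 tilt [ 0.001 -0.001 -1.   ] F [-0.5 -0.6  0.7] w 85.1 q6 -0.55
 dp [-0.0003, -0.0012, 0.0696] spin -0.1
[[453.2, -300.7, 3.9], [448.0, -159.0, 0.4], [628.2, 86.2, 30.9]]
```

View pics/b5.png

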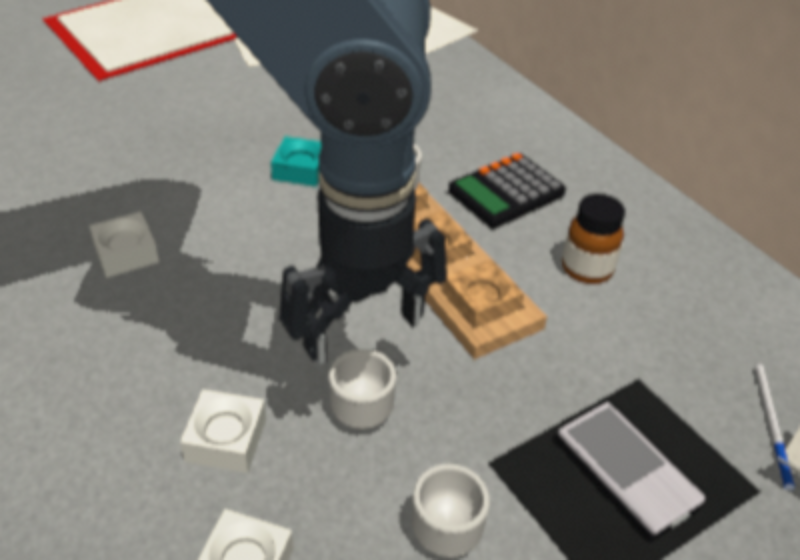

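The gripper is centred over mortar 2 (px 362,385 in the crop). Mortar 1 stands in its seat, partly hidden.

Emit:
drive_tool(
  plan=[
    {"dp":[0,-0.001,0.02],"spin":0},
    {"dp":[0,-0.001,0.04],"spin":0},
    {"dp":[0,-0.001,0.06],"spin":0},
    {"dp":[0,-0.001,0.069],"spin":0},
    {"dp":[0,-0.001,0.0695],"spin":0},
  ],
)

```text
t: 37.95
tool_pos: [446.2, -157.0, 41.2]
tcp_rot: [-2.24, -2.198, 0.001]
force: [0.6, -1.2, 0.5]
grip_width: 85.2
gripper_force: 0.0
```

Emit:
drive_tool(
  plan=[
    {"dp":[0,0,0],"spin":0},
    {"dp":[0,0,0],"spin":0},
    {"dp":[0,0,0],"spin":0},
    {"dp":[0,0,0],"spin":0},
    {"dp":[0,0,0],"spin":0},
  ],
  claw=0.05,
)

```text
t: 38.37
tool_pos: [447.4, -157.8, 43.6]
tcp_rot: [2.241, 2.199, 0.001]
force: [-0.2, 0.6, 6.2]
grip_width: 61.2
gripper_force: 43.7
```

Emit:
drive_tool(
  plan=[
    {"dp":[0,0,0],"spin":0},
    {"dp":[0,0,0],"spin":0},
    {"dp":[0,0,-0.02],"spin":0},
    {"dp":[0,0,-0.055],"spin":0},
    {"dp":[0,0,-0.09],"spin":0},
  ],
)

```text
t: 38.78
tool_pos: [445.9, -156.9, 132.6]
tcp_rot: [-2.24, -2.197, 0.001]
force: [0.6, -0.8, -3.2]
grip_width: 60.9
gripper_force: 45.8
```

```bash
python3 -c "
from h import *
fits([('sB','seat1',(627.5,-4.7),(60,60,10,40),box),('sC','seat1',(626,-99.7),(60,60,10,40),box)])
seq((628,-5.5,140,-1))"
```

```text
sB (np.float64(628.8), np.float64(-6.3), np.float64(-2.7), np.float64(0.94)) (np.float64(642.3), np.float64(-5.3), np.float64(-35.3), np.float64(0.336)) (np.float64(629.3), np.float64(-6.3), np.float64(-3.7), np.float64(0.627))
sC (np.float64(627.5), np.float64(-100.4), np.float64(-1.6), np.float64(0.948)) (np.float64(626.4), np.float64(-98.7), np.float64(-0.9), np.float64(0.943)) (np.float64(627.1), np.float64(-100.1), np.float64(-0.6), np.float64(0.937))
t 39.08 tcp [ 446.  -156.9  131.6] yaxis deg -1.1 tilt [-0.002  0.001 -1.   ] F [-0.6  0.2 -3.6] w 61.1 q6 -0.56
 dp [0.0774, 0.0895, -0.0042] spin -0.0
 dp [0.0774, 0.0896, -0.0042] spin -0.0
```

Emit:
drive_tool(
  plan=[
    {"dp":[0.0155,0.018,0],"spin":0},
    {"dp":[0.031,0.036,0],"spin":0},
    {"dp":[0.0465,0.0535,0],"spin":0},
    {"dp":[0.062,0.072,0],"spin":0},
    {"dp":[0.0774,0.0895,0],"spin":0},
  ],
)

```text
t: 39.5
tool_pos: [537.5, -80.7, 130.3]
tcp_rot: [-2.24, -2.197, 0.003]
force: [-0.2, -0.1, -2.7]
grip_width: 60.8
gripper_force: 45.8
```

Emit:
drive_tool(
  plan=[
    {"dp":[0.0155,0.018,0],"spin":0},
    {"dp":[0.031,0.036,0],"spin":0},
    {"dp":[0.0465,0.0535,0],"spin":0},
    {"dp":[0.062,0.072,0],"spin":0},
    {"dp":[0.0768,0.0885,0],"spin":0},
  ],
)

```text
t: 39.92
tool_pos: [627.4, -5.6, 129.5]
tcp_rot: [-2.239, -2.197, 0.005]
force: [0.4, -0.7, -4.2]
grip_width: 61.1
gripper_force: 45.8
```

Emit:
drive_tool(
  plan=[
    {"dp":[0,0,0],"spin":0},
    {"dp":[0,0,0.01],"spin":0},
    {"dp":[0,0,0.02],"spin":0},
    {"dp":[0,0,0.03],"spin":0},
    {"dp":[0,0,0.04],"spin":0},
  ],
)

```text
t: 40.33
tool_pos: [626.1, -7.3, 90.2]
tcp_rot: [-2.241, -2.197, 0.004]
force: [-0.8, 0.7, -3.7]
grip_width: 60.7
gripper_force: 45.8
```

Emit:
drive_tool(
  plan=[
    {"dp":[0,0,0],"spin":0},
    {"dp":[0,0,0],"spin":0},
    {"dp":[0,0,0],"spin":0},
    {"dp":[0,0,0],"spin":0},
    {"dp":[0,0,0],"spin":0},
  ],
)

```text
t: 40.75
tool_pos: [628.4, -7.0, 93.4]
tcp_rot: [2.242, 2.199, 0.001]
force: [-0.3, -0.2, -3.4]
grip_width: 60.6
gripper_force: 45.8
```

```bash
python3 -c "
from h import *
seq((628,-5.6,71,-1))"
```

```text
t 40.75 tcp [628.4  -7.   93.4] yaxis deg -1.1 tilt [ 0.002 -0.    -1.   ] F [-0.3 -0.2 -3.4] w 60.6 q6 -0.17
 dp [0.0014, -0.0005, 0.0224] spin -0.1
```

Emit:
drive_tool(
  plan=[
    {"dp":[0.0012,-0.0003,0.003],"spin":0},
    {"dp":[0.0012,-0.0003,0.006],"spin":0},
    {"dp":[0.0012,-0.0003,0.009],"spin":0},
    {"dp":[0.0012,-0.0003,0.012],"spin":0},
    {"dp":[0.0012,-0.0003,0.014],"spin":0},
  ],
)

```text
t: 41.17
tool_pos: [627.4, -5.5, 78.1]
tcp_rot: [-2.242, -2.2, 0.001]
force: [0.9, 0.4, -4.3]
grip_width: 60.8
gripper_force: 45.8
```

Emit:
drive_tool(
  plan=[
    {"dp":[0,0,0.001],"spin":0},
    {"dp":[0,0,0.002],"spin":0},
    {"dp":[0,0,0.004],"spin":0},
    {"dp":[0,0,0.006],"spin":0},
    {"dp":[0,0,0.007],"spin":0},
  ],
)

```text
t: 41.58
tool_pos: [627.6, -5.6, 71.3]
tcp_rot: [-2.242, -2.2, 0.0]
force: [-0.3, -0.3, -3.6]
grip_width: 60.9
gripper_force: 45.8
```

Emit:
drive_tool(
  plan=[
    {"dp":[0,0,0],"spin":0},
    {"dp":[0,0,0.001],"spin":0},
    {"dp":[0,0,0.001],"spin":0},
    {"dp":[0,0,0.001],"spin":0},
    {"dp":[0,0,0.001],"spin":0},
  ],
)

```text
t: 42.0
tool_pos: [627.8, -5.5, 70.9]
tcp_rot: [2.242, 2.2, 0.0]
force: [0.4, -0.2, -2.3]
grip_width: 60.8
gripper_force: 46.0
```

```bash
python3 -c "
from h import *
st()"
```

```text
t 42.0 tcp [627.8  -5.5  70.9] yaxis deg -1.1 tilt [ 0. -0. -1.] F [ 0.4 -0.2 -2.3] w 60.8 q6 -0.17
```

Contact is beginning (force went from -3.4 to -2.3). Another 0.8 mm down, then release.

Emit:
drive_tool(
  plan=[
    {"dp":[0,0,0.0005],"spin":0},
    {"dp":[0,0,0.0008],"spin":0},
    {"dp":[0,0,0.0008],"spin":0},
    {"dp":[0,0,0.0008],"spin":0},
    {"dp":[0,0,0.0008],"spin":0},
  ],
)

```text
t: 42.42
tool_pos: [627.8, -5.6, 70.7]
tcp_rot: [2.242, 2.2, 0.0]
force: [-2.4, 1.4, 5.8]
grip_width: 60.8
gripper_force: 46.5
```

Emit:
drive_tool(
  plan=[
    {"dp":[0,0,0],"spin":0},
    {"dp":[0,0,0],"spin":0},
    {"dp":[0,0,0],"spin":0},
    {"dp":[0,0,0],"spin":0},
    {"dp":[0,0,0],"spin":0},
  ],
  claw=0.085,
)

```text
t: 42.83
tool_pos: [627.8, -5.6, 69.7]
tcp_rot: [2.243, 2.2, 0.0]
force: [0.3, -0.7, 0.1]
grip_width: 85.1
gripper_force: 0.0
```

Emit:
drive_tool(
  plan=[
    {"dp":[0,0,0],"spin":0},
    {"dp":[0,0,-0.015],"spin":0},
    {"dp":[0,0,-0.035],"spin":0},
    {"dp":[0,0,-0.065],"spin":0},
    {"dp":[0,0,-0.085],"spin":0},
  ],
)

```text
t: 43.25
tool_pos: [628.2, -5.7, 156.5]
tcp_rot: [2.242, 2.199, 0.001]
force: [0.8, -0.9, -0.1]
grip_width: 84.9
gripper_force: 0.0
```

```bash
python3 -c "
from h import *
fits([('m3','mortar1',(448,-301),MOR,cyl)])
seq((447.7,-302.5,140,-1))"
```

```text
m3 (np.float64(448.6), np.float64(-300.4), np.float64(-0.7), np.float64(0.961)) (np.float64(447.4), np.float64(-301.3), np.float64(0.5), np.float64(0.952)) (np.float64(448.3), np.float64(-300.5), np.float64(-0.8), np.float64(0.953))
t 43.45 tcp [627.7  -5.6 155.2] yaxis deg -1.1 tilt [ 0.001 -0.    -1.   ] F [-0.7  0.9 -0.3] w 85.4 q6 -0.17
 dp [-0.1501, -0.0872, 0.0076] spin -0.0
 dp [-0.1501, -0.0873, 0.0076] spin -0.0
```

Emit:
drive_tool(
  plan=[
    {"dp":[-0.03,-0.0174,0],"spin":0},
    {"dp":[-0.06,-0.035,0],"spin":0},
    {"dp":[-0.09,-0.0523,0],"spin":0},
    {"dp":[-0.12,-0.07,0],"spin":0},
    {"dp":[-0.1501,-0.0872,0],"spin":0},
  ],
)

```text
t: 43.87
tool_pos: [535.5, -154.4, 153.0]
tcp_rot: [-2.239, -2.198, 0.002]
force: [0.5, 0.0, 0.5]
grip_width: 85.0
gripper_force: 0.0
```

Emit:
drive_tool(
  plan=[
    {"dp":[-0.03,-0.0174,0],"spin":0},
    {"dp":[-0.06,-0.035,0],"spin":0},
    {"dp":[-0.09,-0.0523,0.005],"spin":0},
    {"dp":[-0.12,-0.07,0.01],"spin":0},
    {"dp":[-0.1494,-0.0872,0.015],"spin":0},
  ],
)

```text
t: 44.28
tool_pos: [445.6, -302.2, 138.1]
tcp_rot: [-2.24, -2.198, 0.0]
force: [0.3, 0.2, 0.4]
grip_width: 84.9
gripper_force: 0.0
```

Emit:
drive_tool(
  plan=[
    {"dp":[0,0,0.01],"spin":0},
    {"dp":[0,0,0.025],"spin":0},
    {"dp":[0,0,0.03],"spin":0},
    {"dp":[0,0,0.03],"spin":0},
    {"dp":[0,0,0.03],"spin":0},
  ],
)

```text
t: 44.7
tool_pos: [447.4, -300.6, 108.9]
tcp_rot: [-2.24, -2.199, -0.0]
force: [0.0, -0.0, -0.3]
grip_width: 84.3
gripper_force: 0.0
```

```bash
python3 -c "
from h import *
fits([('m1','mortar1',(632,93),(30,0,27.4,87.4),cyl),('m2','mortar1',(628,-5.5),(30,0,27.4,87.4),cyl),('m3','mortar1',(448,-301.5),MOR,cyl),('sC','seat1',(626,-99.7),(60,60,10,40),box)])
seq((447.8,-302,43,-1))
r=read_camera('side');cv2.imwrite('pics/b6.png',cv2.resize(r['image'][100:380,100:500],(800,560)))"
```

```text
m1
m2 (np.float64(628.5), np.float64(-5.6), np.float64(1.7), np.float64(0.957))
m3 (np.float64(446.7), np.float64(-302.0), np.float64(2.4), np.float64(0.95))
sC (np.float64(625.8), np.float64(-100.3), np.float64(-5.5), np.float64(0.876))
t 45.2 tcp [ 447.7 -301.7  110.1] yaxis deg -1.1 tilt [ 0. -0. -1.] F [ 1.4 -0.7  0.9] w 85.1 q6 -0.78
 dp [-0.0003, 0.0001, 0.0671] spin -0.1
```

View pics/b6.png

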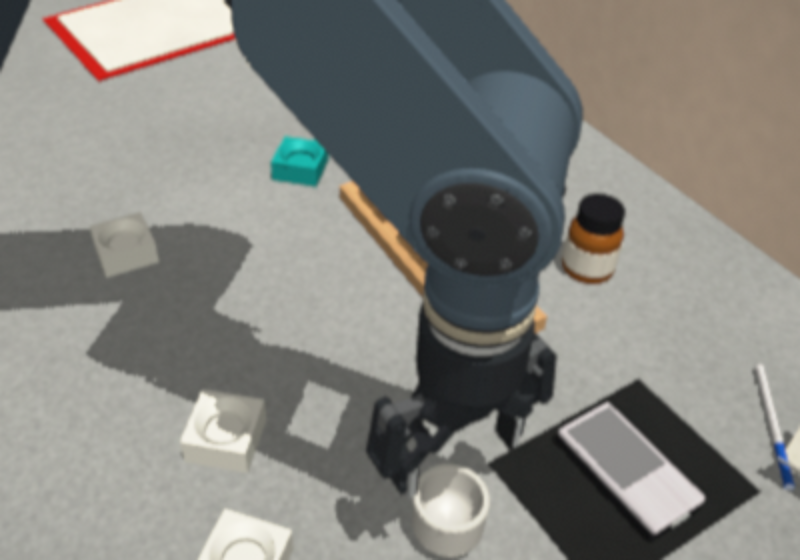

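The gripper is over mortar 3 (px 450,505 in the crop), and the arm hides the rack.

Emit:
drive_tool(
  plan=[
    {"dp":[0,0,0.02],"spin":0},
    {"dp":[0,0,0.04],"spin":0},
    {"dp":[0,0,0.058],"spin":0},
    {"dp":[0,0,0.067],"spin":0},
    {"dp":[0,0,0.067],"spin":0},
  ],
)

```text
t: 45.67
tool_pos: [446.6, -300.8, 41.0]
tcp_rot: [-2.24, -2.197, -0.0]
force: [0.1, -0.1, 0.0]
grip_width: 84.6
gripper_force: 0.0
```

Emit:
drive_tool(
  plan=[
    {"dp":[0,0,0],"spin":0},
    {"dp":[0,0,0],"spin":0},
    {"dp":[0,0,0],"spin":0},
    {"dp":[0,0,0],"spin":0},
    {"dp":[0,0,0],"spin":0},
  ],
  claw=0.05,
)

```text
t: 46.08
tool_pos: [448.0, -302.1, 43.9]
tcp_rot: [2.241, 2.199, -0.0]
force: [-0.9, 0.5, 5.1]
grip_width: 61.1
gripper_force: 43.6
```

Emit:
drive_tool(
  plan=[
    {"dp":[0,0,0],"spin":0},
    {"dp":[0,0,0],"spin":0},
    {"dp":[0,0,-0.02],"spin":0},
    {"dp":[0,0,-0.055],"spin":0},
    {"dp":[0,0,-0.09],"spin":0},
  ],
)

```text
t: 46.5
tool_pos: [446.6, -300.7, 132.4]
tcp_rot: [-2.24, -2.197, -0.0]
force: [0.4, -0.5, -2.2]
grip_width: 61.2
gripper_force: 45.2
```

```bash
python3 -c "
from h import *
fits([('m1','mortar1',(632,93),(30,0,27.4,87.4),cyl),('sC','seat1',(626,-99.7),(60,60,10,40),box)])
seq((627.2,-100,140,-1))"
```

```text
m1 (np.float64(633.5), np.float64(92.5), np.float64(2.8), np.float64(0.961)) (np.float64(633.6), np.float64(102.4), np.float64(-0.1), np.float64(0.216)) (np.float64(633.3), np.float64(92.7), np.float64(-0.1), np.float64(0.58))
sC (np.float64(627.2), np.float64(-100.2), np.float64(-2.6), np.float64(0.933))
t 46.8 tcp [ 446.6 -300.7  131.5] yaxis deg -1.1 tilt [-0.002  0.002 -1.   ] F [ 0.2  0.1 -2.8] w 60.9 q6 -0.78
 dp [0.1021, 0.0884, -0.0043] spin -0.0
 dp [0.102, 0.0884, -0.0043] spin -0.0
```

Emit:
drive_tool(
  plan=[
    {"dp":[0.0205,0.0177,0],"spin":0},
    {"dp":[0.041,0.0353,0],"spin":0},
    {"dp":[0.0615,0.053,0],"spin":0},
    {"dp":[0.082,0.0707,0],"spin":0},
    {"dp":[0.1025,0.088,0],"spin":0},
  ],
)

```text
t: 47.22
tool_pos: [537.0, -199.2, 130.4]
tcp_rot: [-2.24, -2.196, 0.002]
force: [-0.5, -0.5, -3.2]
grip_width: 61.1
gripper_force: 45.2
```

Emit:
drive_tool(
  plan=[
    {"dp":[0.0205,0.0177,0],"spin":0},
    {"dp":[0.041,0.0353,0],"spin":0},
    {"dp":[0.0615,0.053,0],"spin":0},
    {"dp":[0.082,0.0707,0],"spin":0},
    {"dp":[0.1025,0.088,0],"spin":0},
  ],
)

```text
t: 47.63
tool_pos: [626.7, -98.5, 129.9]
tcp_rot: [-2.239, -2.197, 0.004]
force: [-0.1, -0.5, -3.0]
grip_width: 60.9
gripper_force: 45.2
```

Emit:
drive_tool(
  plan=[
    {"dp":[0,0,0],"spin":0},
    {"dp":[0,0,0.01],"spin":0},
    {"dp":[0,0,0.02],"spin":0},
    {"dp":[0,0,0.03],"spin":0},
    {"dp":[0,0,0.04],"spin":0},
  ],
)

```text
t: 48.05
tool_pos: [625.8, -100.7, 90.4]
tcp_rot: [-2.242, -2.196, 0.003]
force: [-0.4, 0.5, -2.1]
grip_width: 60.8
gripper_force: 45.3
```

Emit:
drive_tool(
  plan=[
    {"dp":[0,0,0],"spin":0},
    {"dp":[0,0,0],"spin":0},
    {"dp":[0,0,0],"spin":0},
    {"dp":[0,0,0],"spin":0},
    {"dp":[0,0,0],"spin":0},
  ],
)

```text
t: 48.47
tool_pos: [627.9, -100.4, 93.6]
tcp_rot: [2.242, 2.199, 0.001]
force: [-1.4, 0.4, -2.9]
grip_width: 60.4
gripper_force: 45.3
```

```bash
python3 -c "
from h import *
seq((626.9,-100,71,-1))"
```

```text
t 48.47 tcp [ 627.9 -100.4   93.6] yaxis deg -1.1 tilt [ 0.001 -0.    -1.   ] F [-1.4  0.4 -2.9] w 60.4 q6 -0.31
 dp [0.0004, -0.001, 0.0226] spin -0.1
```

Emit:
drive_tool(
  plan=[
    {"dp":[0.0004,-0.0006,0.003],"spin":0},
    {"dp":[0.0004,-0.0006,0.006],"spin":0},
    {"dp":[0.0004,-0.0006,0.009],"spin":0},
    {"dp":[0.0004,-0.0006,0.012],"spin":0},
    {"dp":[0.0004,-0.0006,0.014],"spin":0},
  ],
)

```text
t: 48.88
tool_pos: [626.6, -99.6, 78.3]
tcp_rot: [-2.242, -2.2, 0.001]
force: [-1.1, -0.5, -2.3]
grip_width: 60.8
gripper_force: 45.3
```

Emit:
drive_tool(
  plan=[
    {"dp":[0,0,0.001],"spin":0},
    {"dp":[0,0,0.002],"spin":0},
    {"dp":[0,0,0.004],"spin":0},
    {"dp":[0,0,0.006],"spin":0},
    {"dp":[0,0,0.007],"spin":0},
  ],
)

```text
t: 49.3
tool_pos: [626.8, -99.9, 71.6]
tcp_rot: [2.242, 2.2, -0.001]
force: [-1.3, -2.2, 0.6]
grip_width: 61.0
gripper_force: 45.5
```

Emit:
drive_tool(
  plan=[
    {"dp":[0,0,0],"spin":0},
    {"dp":[0,0,0.001],"spin":0},
    {"dp":[0,0,0.001],"spin":0},
    {"dp":[0,0,0.001],"spin":0},
    {"dp":[0,0,0.001],"spin":0},
  ],
)

```text
t: 49.72
tool_pos: [627.0, -100.0, 71.2]
tcp_rot: [2.242, 2.2, -0.0]
force: [-1.8, -2.8, 1.3]
grip_width: 61.1
gripper_force: 45.6
```

```bash
python3 -c "
from h import *
st()"
```

```text
t 49.72 tcp [ 627.  -100.    71.2] yaxis deg -1.1 tilt [ 0.    -0.001 -1.   ] F [-1.8 -2.8  1.3] w 61.1 q6 -0.31
```

Emit:
drive_tool(
  plan=[
    {"dp":[0,0,0.0003],"spin":0},
    {"dp":[0,0,0.0003],"spin":0},
    {"dp":[0,0,0.0003],"spin":0},
    {"dp":[0,0,0.0003],"spin":0},
    {"dp":[0,0,0.0003],"spin":0},
  ],
  claw=0.085,
)

```text
t: 50.13
tool_pos: [627.0, -99.5, 70.5]
tcp_rot: [2.242, 2.2, 0.0]
force: [-0.6, -0.5, 0.3]
grip_width: 84.8
gripper_force: 0.0
```

Emit:
drive_tool(
  plan=[
    {"dp":[0,0,0],"spin":0},
    {"dp":[0,0,-0.015],"spin":0},
    {"dp":[0,0,-0.035],"spin":0},
    {"dp":[0,0,-0.065],"spin":0},
    {"dp":[0,0,-0.105],"spin":0},
  ],
)

```text
t: 50.55
tool_pos: [624.9, -99.0, 173.8]
tcp_rot: [-2.238, -2.196, 0.005]
force: [0.4, 0.1, -0.4]
grip_width: 85.1
gripper_force: 0.0
```

Emit:
drive_tool(
  plan=[
    {"dp":[0.03,-0.025,0],"spin":0},
    {"dp":[0.06,-0.05,0],"spin":0},
    {"dp":[0.09,-0.075,0],"spin":0},
    {"dp":[0.12,-0.1,0],"spin":0},
    {"dp":[0.15,-0.12,0],"spin":0},
  ],
)

```text
t: 50.97
tool_pos: [507.4, 53.8, 175.7]
tcp_rot: [-2.243, -2.199, 0.001]
force: [0.8, 0.6, 0.3]
grip_width: 84.9
gripper_force: 0.0
```

Emit:
drive_tool(
  plan=[
    {"dp":[0.04,0,0],"spin":0},
    {"dp":[0.08,0,0],"spin":0},
    {"dp":[0.12,0,0],"spin":0},
    {"dp":[0.16,0,0],"spin":0},
    {"dp":[0.2,0,0],"spin":0},
  ],
)

```text
t: 51.38
tool_pos: [513.3, 254.6, 175.7]
tcp_rot: [2.242, 2.2, 0.0]
force: [1.6, -0.2, 0.7]
grip_width: 85.0
gripper_force: 0.0
```

Emit:
drive_tool(
  plan=[
    {"dp":[0.03,0,0],"spin":0},
    {"dp":[0.06,0,0],"spin":0},
    {"dp":[0.09,0,0],"spin":0},
    {"dp":[0.1,0,0],"spin":0},
    {"dp":[0.1,0,0],"spin":0},
  ],
)

```text
t: 51.8
tool_pos: [515.2, 355.0, 175.5]
tcp_rot: [2.238, 2.204, 0.002]
force: [-0.7, 0.1, -0.1]
grip_width: 84.8
gripper_force: 0.0
```

```bash
python3 -c "
from h import *
st()
Z=(30,0,27.4,87.4)
fits([('m1','mortar1',(632,93),Z,cyl),('m2','mortar1',(628,-5.5),Z,cyl),('m3','mortar1',(627,-100),Z,cyl)])
im=[]
for c in('top','side'):
    r=read_camera(c); u=proj(r,[(628,-4,40)])[0].astype(int)
    im.append(cv2.resize(r['image'][max(u[1]-75,0):u[1]+75,u[0]-75:u[0]+75],(400,400),interpolation=cv2.INTER_CUBIC))
cv2.imwrite('pics/b7.png',np.hstack(im))"
```

```text
t 51.8 tcp [515.2 355.  175.5] yaxis deg -0.9 tilt [ 0.001  0.001 -1.   ] F [-0.7  0.1 -0.1] w 84.8 q6 0.44
m1 (np.float64(631.9), np.float64(91.6), np.float64(0.3), np.float64(0.926)) (np.float64(634.8), np.float64(97.4), np.float64(-8.7), np.float64(0.832)) (np.float64(631.8), np.float64(92.2), np.float64(4.3), np.float64(0.875))
m2 (np.float64(628.5), np.float64(-5.0), np.float64(4.8), np.float64(0.935)) (np.float64(628.0), np.float64(-2.8), np.float64(0.5), np.float64(0.872)) (np.float64(627.9), np.float64(-4.4), np.float64(3.0), np.float64(0.897))
m3 (np.float64(627.7), np.float64(-100.0), np.float64(0.3), np.float64(0.952)) (np.float64(627.7), np.float64(-98.0), np.float64(0.2), np.float64(0.909)) (np.float64(627.4), np.float64(-99.4), np.float64(4.7), np.float64(0.923))
```

View pics/b7.png

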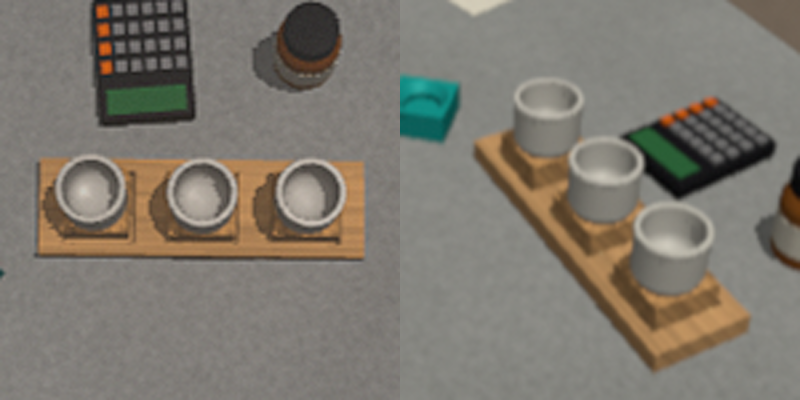

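All three mortars stand in seats in the rack. I'll quantify any lean with a tilt fit.

```bash
cat > tilt.py <<'E'
from h import *
def pts(p):
    x,y,a,b=p; P=np.array(cyl(0,0,0,30,0,0,60))-[0,0,33]
    return R.from_rotvec([a/100,b/100,0]).apply(P)+[x,y,27.4+33]
S=4
for k in range(2):
    rs={c:read_camera(c) for c in("top","side")}
    for n,c0 in(("m1",(632,92)),("m2",(628,-5)),("m3",(627.5,-99.8))):
        V=[]
        for c in rs:
            m=maskat("mortar1",c,rs[c],(*c0,57))
            if m is not None: V.append((rs[c],cv2.resize(m.astype(np.uint8),None,fx=S,fy=S,interpolation=0)))
        def cost(p):
            t=0
            for r,m in V:
                q=np.zeros_like(m); cv2.fillConvexPoly(q,cv2.convexHull(((proj(r,pts(p))+.5)*S*16).astype(np.int32)),1,shift=4)
                t-=(q&m).sum()/(q|m).sum()
            return t/len(V)
        p0=np.array([*c0,0,0.]); o=minimize(cost,p0,method="Nelder-Mead",options=dict(initial_simplex=p0+np.vstack([np.zeros(4),np.diag([4,4,8,8])]),xatol=.1,fatol=1e-4))
        print(k,n,len(V),"xy",o.x[:2].round(1),"tilt deg rx,ry",np.degrees(o.x[2:]/100).round(1),round(-o.fun,3),"upright",round(-cost(p0),3))
E
python3 tilt.py
```

```text
0 m1 2 xy [634.3  93.4] tilt deg rx,ry [-1.1 -0.3] 0.92 upright 0.89
0 m2 2 xy [629.6  -3.4] tilt deg rx,ry [ 3.8 -7.9] 0.919 upright 0.894
0 m3 2 xy [627.6 -99.2] tilt deg rx,ry [ 3.6 -1.6] 0.942 upright 0.937
1 m1 2 xy [633.2  92.6] tilt deg rx,ry [ 2.8 -5.4] 0.885 upright 0.862
1 m2 2 xy [628.8  -4.9] tilt deg rx,ry [ 1.9 -0.7] 0.924 upright 0.918
1 m3 2 xy [626.3 -98.9] tilt deg rx,ry [2.9 2.6] 0.918 upright 0.901
```

```bash
python3 - <<'E'
from h import *
from tilt import pts
t=np.linspace(0,2*np.pi,60); out=[]
for c in("top","side"):
    r=read_camera(c); row=[]
    for n,c0 in(("m1",(631.8,92)),("m2",(628,-5)),("m3",(627.3,-99.8))):
        u=proj(r,[(*c0,60)])[0].astype(int); x0,y0=u[0]-26,u[1]-26;k=5
        im=cv2.resize(r["image"][y0:y0+52,x0:x0+52],(260,260),interpolation=cv2.INTER_CUBIC)
        for rad,z in((30,87.4),(30,47.4)):
            q=proj(r,np.c_[c0[0]+rad*np.cos(t),c0[1]+rad*np.sin(t),0*t+z])
            cv2.polylines(im,[((q+.5-[x0,y0])*k).astype(np.int32)],True,(0,0,255) if z>80 else (255,0,0),1)
        row.append(im)
    out.append(np.hstack(row))
cv2.imwrite("pics/b8.png",np.vstack(out))
E
```

```text
0 m1 2 xy [633.   93.6] tilt deg rx,ry [ 5.5 -6.4] 0.91 upright 0.886
0 m2 2 xy [628.3  -3.7] tilt deg rx,ry [ 1.8 -1.1] 0.922 upright 0.915
0 m3 1 xy [627.7 -99.8] tilt deg rx,ry [-0.9 -1.1] 0.955 upright 0.952
1 m1 2 xy [632.4  93.2] tilt deg rx,ry [-0.5  1.5] 0.919 upright 0.906
1 m2 2 xy [628.3  -4.2] tilt deg rx,ry [ 1.4 -1.4] 0.925 upright 0.92
1 m3 2 xy [627.5 -99.2] tilt deg rx,ry [1.9 4.6] 0.922 upright 0.91
```

View pics/b8.png

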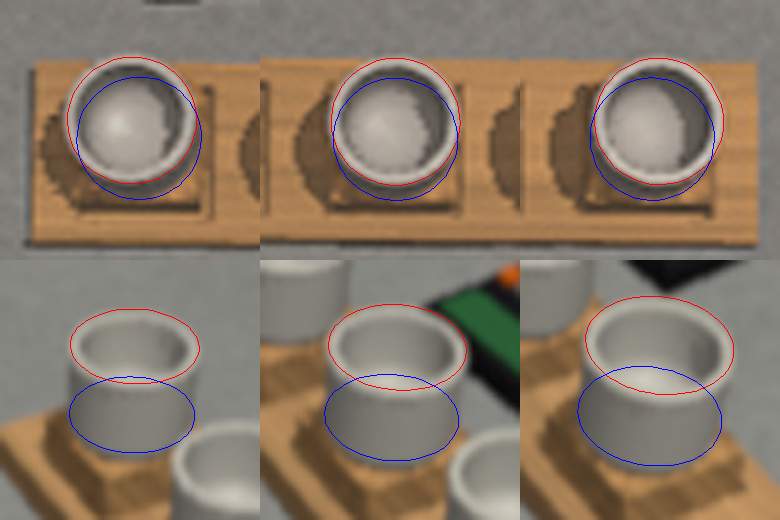

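The upright overlays match all three rims and walls within about a pixel, so none of them is leaning. I'll do a final check on the balance and hand in.

```bash
python3 - <<'E'
from h import *
o=fits([('bal','balance',(617,-333),(62,120,3,25),box),('m1','mortar1',(632,92),(30,0,27.4,87.4),cyl),('m2','mortar1',(628,-5),(30,0,27.4,87.4),cyl),('m3','mortar1',(627,-100),(30,0,27.4,87.4),cyl)])
if all(abs(v[0][0]-t[0])<5 and abs(v[0][1]-t[1])<5 for v,t in zip(o.values(),((617.5,-333),(632,92),(628,-5),(627,-100)))): print(finish_job())
E
```

```text
bal (np.float64(618.5), np.float64(-332.5), np.float64(2.0), np.float64(0.962)) (np.float64(617.6), np.float64(-331.5), np.float64(4.2), np.float64(0.901)) (np.float64(618.4), np.float64(-332.3), np.float64(1.8), np.float64(0.931))
m1 (np.float64(632.9), np.float64(91.8), np.float64(6.4), np.float64(0.962)) (np.float64(633.0), np.float64(95.3), np.float64(4.8), np.float64(0.865)) (np.float64(632.3), np.float64(92.3), np.float64(2.6), np.float64(0.906))
m2 (np.float64(629.6), np.float64(-5.7), np.float64(3.1), np.float64(0.931)) (np.float64(630.1), np.float64(-1.1), np.float64(-2.3), np.float64(0.909)) (np.float64(629.1), np.float64(-4.2), np.float64(1.6), np.float64(0.898))
m3 (np.float64(627.9), np.float64(-101.7), np.float64(3.3), np.float64(0.959)) (np.float64(627.3), np.float64(-97.8), np.float64(1.9), np.float64(0.903)) (np.float64(627.0), np.float64(-100.5), np.float64(0.6), np.float64(0.906))
the job is handed in; nothing more can be done
None
```

The job is handed in at about 52 s of the 208 s: by the last camera check, the balance lies flat in the middle of the mat, all three cork seats are in the rack's pockets with a mortar upright in each, and the calculator and jar were not touched (no verdict was returned).

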